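Roll the varnish tin to its marks and rack the shelf pegs

ROBOT

A 6-joint arm with a two-finger parallel gripper is mounted at the origin on the work surface. World frame = base frame: x ahead of the robot, y to its left, z up, the work surface at z = 0. Lengths are in mm, angles in degrees, forces in N, time in s.
With the tool pointing down it reaches from about 375 to 925 mm from the base axis. Payload 5.7 kg.
Tool frame: the origin (TCP) lies at the centre of the arm's flange, where the gripper is bolted on; the fingertips stand 173 mm ahead of it and the grasp point (between the pads) lies 155 mm ahead of it (arm.tip_extent is the distance from the TCP to the fingertips, in mm); z points along the fingers, y is the line along which they close (so a half turn about z gives the same grasp; the last joint's range is limited). The gripper opens to 85 mm and grips with 20 to 120 N. Pads are 22 mm wide; open, the fingers measure 114 mm over their backs; the gripper's body (76 mm by 85 mm) begins 54 mm behind the grasp point. The pads swing forward as they close: fully open they stand 13 mm farther back than shut.
Start: joints at [-73.516, 20.558, 86.54, -0, 72.909, -6.595], TCP at [235.185, -551.972, 404.667] pointing down, gripper open.
Joint ranges: [-170.27, 170.27], [-57.76, 135], [12.27, 136.19], [-55.21, 235.2], [11.17, 155.16], [-170.74, 170.74]. Speed limits (degrees/s): [136.94, 136.94, 180, 180, 180, 180].

INTERFACE

Orientations are given as a 3x3 rotation matrix whose columns are the frame's x, y, z axes.
In Python, from station import arm gives the robot as it stands. The module is installed in compiled form; this text tells all that it offers.
- The arm moves only by the tool carry_out, never from a script. Its argument "increments" is a list of rows, each a list of 7 numbers: the shift along the tool's x, y, z in cm, then the turn, a rotation vector about the tool's x, y, z in rad, then the finger opening in cm, from 0 to 8.54. In form: [[x, y, z, wx, wy, wz, fingers], ...]. A call has exactly 10 rows; each row shifts and turns the commanded pose from where the row before left it, along the tool's axes as they then stand; what a row does not reach is not made up. A row lasts 1/12 s, in which the tool goes at most 41.7 mm and 7.16 degrees, less where a joint would pass 70% of its speed; a pose out of reach is approached as far as the arm can. A call is refused whole if a number of a shift passes 4.17 or a number of a turn 0.125, either way. A call with a gripper value outside its range is refused whole. The fingers move at their own pace and stop on an object; the grip force is fixed at half the most. Time passes only in rows, so rows that do not move let the fingers close, or fill a call up. It gives the time, the measured TCP pose, the force, the opening and the grip force at its end, in the units of the state.
- arm.observe(): the state, without advancing time (a new reading comes with each control period).
- arm.grab_frame(name): name is "scene" or "side" or "wrist"; returns (picture, depth): 480x640x3 uint8, blue, green, red; 480x640 float32, mm along the optical axis (not along the pixel's ray), 0 where there is no reading.
- arm.calibration(name): a dict with "fx", "fy", "cx", "cy" (pixels), "view" (4x4, takes a point from world to camera coordinates); the wrist camera has in their place "tool_from_camera" (4x4, takes a point from camera to tool coordinates, whose origin is the TCP and whose axes are the flange's). Camera axes: x right, y up, looking along -z (the intrinsics and any distortion apply to the point x, -y, -z); pixel columns grow to the right and rows downward; lengths in mm; the calibration is good to about 2 mm. A picture is of the moment at which its call begins: read the wrist's pose just before it. calibration takes no time and is no camera call.
- arm.job_done(): hands the job in; it is judged then, once.
The state is a dict: "clock": time; "joint_pos": joint angles; "qvel": joint speeds; "joint_torque": joint torques, N m; "ee_pos": TCP position; "tcp_rot": TCP orientation; "ft_force": force on the tool from outside, world axes, zero at the start; "wrist_torque": the same for the moment, N m; "width": finger opening in mm; "grasp_force": force on a finger pad.
Only numpy, scipy, OpenCV 4.12 (cv2) and the standard library are available. Lean on these libraries where they do the work, as an engineer would, in place of code of your own. Each camera call takes 0.05 s, during which the arm holds its last target. There are 200 camera calls.

TASK

Get the bench ready for varnishing. Roll the sealed tin, always lying on its side on the bench and never lifted or stood up, until it rests on the single line, and after that roll it back and leave it resting on the double line (midway over its two strips). Also lay every shelf peg flat across both rails of the drying rack, one beside the other and each roughly square to the rails, leaving the mallet and pliers where they are.

Things in the scene. Friction and masses are not known exactly. Their poses are not given: they have to be found in the camera images.
- tin_center (a point): centre of a sealed tin lying on its side, a plain cylinder 92 mm in diameter (too fat to grasp) and 120 mm long, about 0.6 kg, with a white paper band; x is its long axis (roughly along world x, so it rolls towards +y or -y), its y and z turn as it rolls. Lying on the bench the centre is 46 mm up. It rolls freely but slows by itself at roughly 0.3 m/s2, so it runs on 3 mm from 40 mm/s
- turn_mark (a point): middle of the single line: one black strip, 220 mm long (x) and 14 mm wide (y), flat on the bench; its y is the rolling direction. The tin rests on it when its centre is above the line, its axis along the line
- park_mark (a point): middle of the double line: two parallel black strips like the single one, 220 mm long (x), their centre lines 50 mm apart (y), flat on the bench; this point lies midway between them. The lines may be either way round, left or right
- rack_top (a point): fixed drying rack, midway between its two upright wooden rails at the height of their tops (40 mm). Rails run along y, 308 mm long, 10 mm thick, centre lines at x -35 and +35 mm; base 110 x 324 x 12 mm. At y -158 and +158 mm stand end stops, 90 mm wide (x), 8 mm thick, 20 mm above the rails. A racked peg lies along x, its centre 14 mm above this point
- peg1_center (a point): centre (half-way up and along) of a beech shelf peg 130 mm long along x: a round shank 28 mm in diameter, 100 mm long to +x, and a square head 28 x 28 mm, 30 mm long at the -x end, so that it does not roll; 60 g. It lies at first on a flat paper sheet. Three or four of these pegs are there; an absent one has no reading. This one lies apart from the rest
- peg2_center (a point): centre (half-way up and along) of a beech shelf peg 130 mm long along x: a round shank 28 mm in diameter, 100 mm long to +x, and a square head 28 x 28 mm, 30 mm long at the -x end, so that it does not roll; 60 g. It lies at first on a flat paper sheet. Three or four of these pegs are there; an absent one has no reading
- peg3_center (a point): centre (half-way up and along) of a beech shelf peg 130 mm long along x: a round shank 28 mm in diameter, 100 mm long to +x, and a square head 28 x 28 mm, 30 mm long at the -x end, so that it does not roll; 60 g. It lies at first on a flat paper sheet. Three or four of these pegs are there; an absent one has no reading
- peg4_center (a point): centre (half-way up and along) of a beech shelf peg 130 mm long along x: a round shank 28 mm in diameter, 100 mm long to +x, and a square head 28 x 28 mm, 30 mm long at the -x end, so that it does not roll; 60 g. It lies at first on a flat paper sheet. Three or four of these pegs are there; an absent one has no reading
- mat_center (a point): thin brown paper sheet, 190 (x) x 400 (y) mm, flat on the bench, on which the pegs lie at first; the point is its middle
- mallet_handle (a point): bystander: wooden mallet along x, 260 mm long, head 65 x 110 x 60 mm to +x, the point on the handle, 30 mm up, 30 mm from its free end; leave alone
- pliers_handle (a point): bystander: pliers along x, 170 mm long, 60 mm wide, 14 mm high, the point between the handles 10 mm from their ends; leave alone. A clear tackle box, 54 mm high and fixed, stands beyond the far ends of the lines

How it is judged:
By the outcome, as a careful person would: the job done as asked, in the order asked, and still so for the second after the job is handed in, with the robot touching nothing.
Of peg1, peg2, peg3, peg4 only 3 to 4 are there at a start; the rules pass over those that are not, and their reading is None.
At some moment in a run one of peg1 may be knocked a few centimetres aside while the robot is not near it.
Once in a run the grip may slacken for a moment while it holds something.
It also fails if it takes over 210 s, if anything falls off the work surface, if the arm or the gripper's body presses on something with over 40 N, if the wrist force passes 120 N, or if a joint passes its speed limit or range.

## Working session

There is one attempt and no reset: what is moved stays moved. The work goes in short steps, Python scripts to look and compute and a tool call to move; the robot and the scene stay as the last step left them, time stands still between calls to the robot, and variables do not carry over. Pictures are saved under pics/ and viewed, at most 14 in all, crops included, and the job is handed in when it is done.

Besides the shell and the picture viewer there is one more tool, called after "Emit:" as a command line: name --pt "numbers of a row" for each row, then --argument value for the rest. carry_out: Moves the arm, as the interface text tells. Its arguments: {"type":"object","properties":{"increments":{"type":"array"}},"required":["increments"]}

```bash
mkdir -p pics
cat > h.py <<'E'
from station import arm
import numpy as np, cv2
def save(n,f):
    p,d=arm.grab_frame(n); cv2.imwrite('pics/%s.png'%f,p); np.save('pics/%s.npy'%f,d); return p,d
def cam(n,st=None):
    c=arm.calibration(n)
    if n=='wrist':
        st=st or arm.observe(); T=np.eye(4);T[:3,:3]=np.array(st['tcp_rot']);T[:3,3]=st['ee_pos']
        M=T@np.array(c['tool_from_camera'])
    else: M=np.linalg.inv(np.array(c['view']))
    return c,M
def pt(n,uv,z,st=None):
    c,M=cam(n,st); u,v=uv
    r=M[:3,:3]@np.array([(u-c['cx'])/c['fx'],-(v-c['cy'])/c['fy'],-1]); o=M[:3,3]
    return (o+r*(z-o[2])/r[2])
def cloud(n,d,st=None):
    c,M=cam(n,st); v,u=np.mgrid[:d.shape[0],:d.shape[1]]
    P=np.stack([(u-c['cx'])/c['fx']*d,-(v-c['cy'])/c['fy']*d,-d],-1)
    return P@M[:3,:3].T+M[:3,3]
E
python3 - <<'E'
from h import *
s=arm.observe();print({k:np.round(v,2).tolist() for k,v in s.items()})
for n in('scene','side','wrist'):
    save(n,n+'0');c,M=cam(n,s);print(n,c.keys(),c['fx'],np.round(M,2).tolist())
E
```

```text
{'clock': 0.0, 'joint_pos': [-73.52, 20.6, 86.6, 0.0, 72.91, -6.6], 'qvel': [-0.03, -0.04, -0.04, 0.04, -0.0, -0.01], 'joint_torque': [-0.0, -52.76, -27.86, -0.0, 0.01, 0.0], 'ee_pos': [235.09, -551.62, 403.84], 'tcp_rot': [[0.92, 0.39, -0.0], [0.39, -0.92, 0.0], [0.0, -0.0, -1.0]], 'ft_force': [0.44, -0.15, 0.62], 'wrist_torque': [-0.02, 0.01, -0.01], 'grasp_force': 0.0, 'width': 85.3}
scene dict_keys(['fx', 'fy', 'cx', 'cy', 'view']) 573.3857127616751 [[0.13, -0.85, 0.52, 1313.57], [0.99, 0.12, -0.06, -87.6], [-0.01, 0.52, 0.85, 1351.04], [0.0, 0.0, 0.0, 1.0]]
side dict_keys(['fx', 'fy', 'cx', 'cy', 'view']) 600.0677305515825 [[-0.74, 0.38, -0.56, -171.16], [-0.68, -0.39, 0.62, 801.59], [0.01, 0.84, 0.54, 767.37], [0.0, 0.0, 0.0, 1.0]]
wrist dict_keys(['fx', 'fy', 'cx', 'cy', 'tool_from_camera']) 413.68970119531645 [[0.39, 0.87, 0.3, 313.01], [-0.92, 0.37, 0.13, -518.4], [-0.0, -0.33, 0.95, 371.64], [0.0, 0.0, 0.0, 1.0]]
```

View pics/scene0.png

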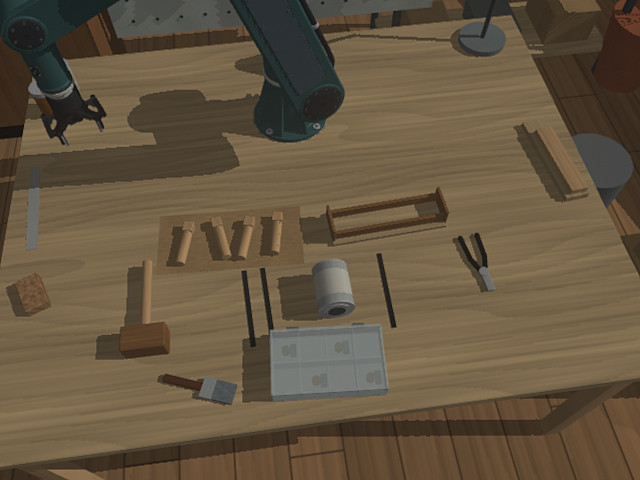

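View pics/side0.png

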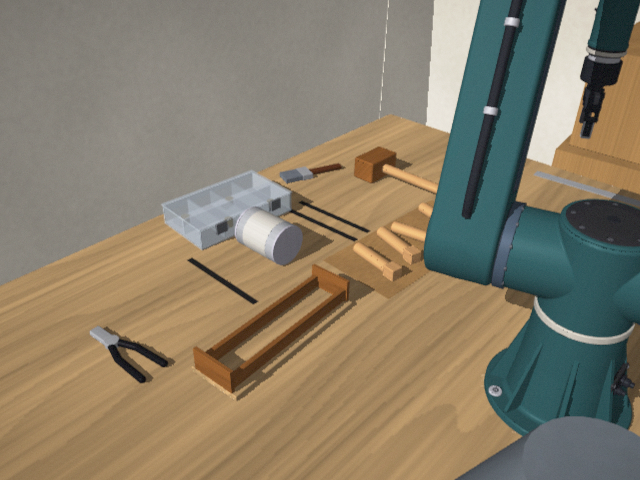

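The scene view shows four pegs on the sheet, with heads towards the robot, at about (184,243), (221,240), (243,240) and (277,234). The rack is at (388,215) and the tin at (333,288). The double line is left of the tin at (244–272, 270–345), the single line right of it at (379,254)–(394,327). The side view agrees.

```bash
cat > m.py <<'E'
from h import *
def pegs(n,p,d,st=None,z0=18,z1=36,box=(250,800,-450,100),zb=0):
    """cloud points in height slice -> components -> minAreaRect in world"""
    P=cloud(n,d,st); m=(d>0)&(P[...,2]>z0)&(P[...,2]<z1)&(P[...,0]>box[0])&(P[...,0]<box[1])&(P[...,1]>box[2])&(P[...,1]<box[3])
    k,l,s,c=cv2.connectedComponentsWithStats(m.astype('uint8'),connectivity=4); out=[]
    for i in range(1,k):
        if s[i,4]<80: continue
        q=P[l==i]; r=cv2.minAreaRect(q[:,:2].astype('float32'))
        a=r[2] if r[1][0]>r[1][1] else r[2]-90
        out.append((np.round(c[i]),np.round(r[0],1),np.round(sorted(r[1]),1),round(a,1),round(float(np.percentile(q[:,2],95)),1),int(s[i,4])))
    return out
E
python3 - <<'E'
from m import *
p=cv2.imread('pics/scene0.png');d=np.load('pics/scene0.npy')
for o in pegs('scene',p,d,z0=14,z1=60,box=(250,950,-500,420)): print(o)
P=cloud('scene',d)
for uv in [(244,271),(253,346),(262,268),(272,328),(379,254),(394,327),(160,217),(302,207),(157,270),(303,263)]: print(uv,np.round(pt('scene',uv,0)[:2],1),np.round(P[uv[1],uv[0]],1))
g=p.max(2); P0=P
m=(g<60)&(abs(P[...,2])<12)&(P[...,0]>550)&(P[...,1]>-350)&(P[...,1]<330)
k,l,s,c=cv2.connectedComponentsWithStats(m.astype('uint8'))
for i in range(1,k):
    if s[i,4]>60:
        v,u=np.nonzero(l==i); q=np.array([pt('scene',(a,b),0)[:2] for a,b in zip(u,v)],'float32'); r=cv2.minAreaRect(q); print('dark',c[i].round(),np.round(r[0],1),np.round(r[1],1),r[2], q.min(0),q.max(0))
# tin
m=(P[...,2]>30)&(P[...,2]<110)&(P[...,0]>560)&(P[...,0]<800)&(P[...,1]>-80)&(P[...,1]<150)
m[:,:300]=0;m[:,365:]=0;q=P[m];print('tin',q.min(0),q.max(0),q[:,2].max()); t=q[q[:,2]>np.percentile(q[:,2],97)-3]; print(t.mean(0)); 
t=q[q[:,2]>60]
for a in range(570,760,20):
    w=t[abs(t[:,0]-a)<10]
    if len(w)>20:
        A=np.c_[2*w[:,1],2*w[:,2],np.ones(len(w))];s_=np.linalg.lstsq(A,(w[:,1:]**2).sum(1),rcond=None)[0];print(a,len(w),w[:,1].min(),w[:,1].max(),w[:,2].max(),'fit',s_[:2])
E
```

```text
(array([387., 215.]), array([447.2, 219.4]), array([ 96.9, 325.6]), -86.6, 53.0, 2034)
(array([275., 232.]), array([454.4, -91.1]), array([ 27.6, 132.5]), -9.9, 30.3, 407)
(array([220., 237.]), array([ 447., -243.]), array([ 27.5, 135.6]), 10.6, 30.3, 408)
(array([245., 237.]), array([ 457. , -176.1]), array([ 30.1, 132.7]), -16.2, 31.1, 423)
(array([184., 242.]), array([ 451.1, -342.2]), array([ 29.3, 131. ]), -13.4, 30.6, 434)
(array([145., 323.]), array([ 632.4, -440.2]), array([111.3, 263. ]), -0.5, 59.4, 1866)
(array([336., 312.]), array([721.7,  36.3]), array([12.6, 91.1]), 87.9, 58.7, 249)
(array([327., 361.]), array([841. ,  -4.4]), array([170.2, 272.9]), 85.7, 57.3, 8040)
(244, 271) [ 551.9 -186.8] [ 550.1 -187.    -3.1]
(253, 346) [ 768.2 -179.7] [ 7.681e+02 -1.797e+02 -2.000e-01]
(262, 268) [ 549.5 -138. ] [ 548.6 -138.    -1.5]
(272, 328) [ 726.6 -128. ] [ 728.4 -127.9    4.2]
(379, 254) [550.3 182.3] [548.2 183.1  -3.8]
(394, 327) [766.3 178.6] [768.  177.7   4.3]
(160, 217) [ 342.9 -412.3] [1313.6  -87.6 1351. ]
(302, 207) [365.5  -6.4] [361.4  -6.   -5.9]
(157, 270) [ 
[... 537 characters left out ...]
9572163689
[661.10548626  35.19535388  91.98414408]
610 234 -8.576340658047116 77.52737883145795 97.12962223508202 fit [34.4609003  48.76376432]
630 236 -8.163137246803032 78.02543036727408 97.03437141116979 fit [35.27710544 48.0869021 ]
650 238 -9.329066107966952 79.0602563438633 96.09559006481777 fit [35.58566332 49.21258086]
670 240 -7.360675253198778 78.78341556681224 97.23999572163689 fit [35.55065942 48.5973839 ]
690 253 -7.931503980807676 78.5984210492546 95.86139989019853 fit [35.72386798 47.93305442]
710 298 -8.129253291730123 79.69584042216582 96.26987864346052 fit [36.2074365  51.69689657]
730 129 -6.780452126906056 70.65498506732115 92.70322366013761 fit [34.77699978 68.11615653]
```

Emit:
carry_out --pt "0 0 0 0 0 -0.1168 7.0" --pt "0 0 0 0 0 -0.1168 7.0" --pt "0 0 0 0 0 -0.1168 7.0" --pt "0 0 0 0 0 -0.1168 7.0" --pt "0 0 0 0 0 -0.1168 7.0" --pt "0 0 0 0 0 -0.1168 7.0" --pt "0 0 0 0 0 -0.1168 7.0" --pt "0 0 0 0 0 -0.1168 7.0" --pt "0 0 0 0 0 -0.1168 7.0" --pt "0 0 0 0 0 -0.1168 7.0"

```text
clock: 0.98
ee_pos: [235.1, -551.8, 404.3]
tcp_rot: [[-0.006, 1.0, -0.0], [1.0, 0.006, 0.001], [0.001, -0.0, -1.0]]
ft_force: [-0.7, 0.9, 0.9]
width: 70.0
grasp_force: 0.0
```

Emit:
carry_out --pt "1.25 1.05 0 0 0 0 7.0" --pt "2.5 2.1 0.5 0 0 0 7.0" --pt "2.5 2.1 1 0 0 0 7.0" --pt "2.5 2.1 1 0 0 0 7.0" --pt "2.5 2.1 1 0 0 0 7.0" --pt "2.5 2.1 1 0 0 0 7.0" --pt "2.5 2.1 1 0 0 0 7.0" --pt "2.5 2.1 1 0 0 0 7.0" --pt "2.5 2.1 1 0 0 0 7.0" --pt "2.5 2.1 1 0 0 0 7.0"

```text
clock: 1.82
ee_pos: [435.5, -312.1, 319.2]
tcp_rot: [[0.003, 1.0, -0.0], [1.0, -0.003, 0.001], [0.001, -0.0, -1.0]]
ft_force: [0.2, -0.2, -0.0]
width: 70.3
grasp_force: 0.0
```

Emit:
carry_out --pt "2.5 2.1 1 0 0 0 7.0" --pt "2.5 2.1 1 0 0 0 7.0" --pt "2.5 2.1 1 0 0 0 7.0" --pt "2.5 2.1 0 0 0 0 7.0" --pt "2.5 2.1 0 0 0 0 7.0" --pt "2.5 2.1 0 0 0 0 7.0" --pt "2.5 2.1 0 0 0 0 7.0" --pt "2.5 2.1 0 0 0 0 7.0" --pt "2.5 2.1 0 0 0 0 7.0" --pt "1.25 1.05 0 0 0 0 7.0"

```text
clock: 2.65
ee_pos: [635.9, -73.2, 289.7]
tcp_rot: [[0.001, 1.0, 0.001], [1.0, -0.001, 0.001], [0.001, 0.001, -1.0]]
ft_force: [0.9, -0.7, 0.5]
width: 69.8
grasp_force: 0.0
```

Emit:
carry_out --pt "0.3 0.5 0.7 0 0 0 7.0" --pt "0.3 0.5 1.4 0 0 0 7.0" --pt "0.3 0.5 1.4 0 0 0 7.0" --pt "0.3 0.5 1.4 0 0 0 7.0" --pt "0.3 0.5 1.4 0 0 0 7.0" --pt "0 0 1.4 0 0 0 7.0" --pt "0 0 0.8 0 0 0 7.0" --pt "0 0 0.4 0 0 0 7.0" --pt "0 0 0 0 0 0 7.0" --pt "0 0 0 0 0 0 7.0"

```text
clock: 3.48
ee_pos: [659.1, -62.3, 200.5]
tcp_rot: [[0.001, 1.0, -0.0], [1.0, -0.001, 0.0], [0.0, -0.0, -1.0]]
ft_force: [0.1, -0.1, 0.3]
width: 69.9
grasp_force: 0.0
```

Run:
```python
from h import *
s=arm.observe();print(s['ee_pos'],s['ft_force'],arm.tip_extent)
save('side','side1')
```

```text
[659.06556837 -62.33078463 200.50966698] [ 0.12435782 -0.07345193  0.32206894] 173.4
```

View pics/side1.png

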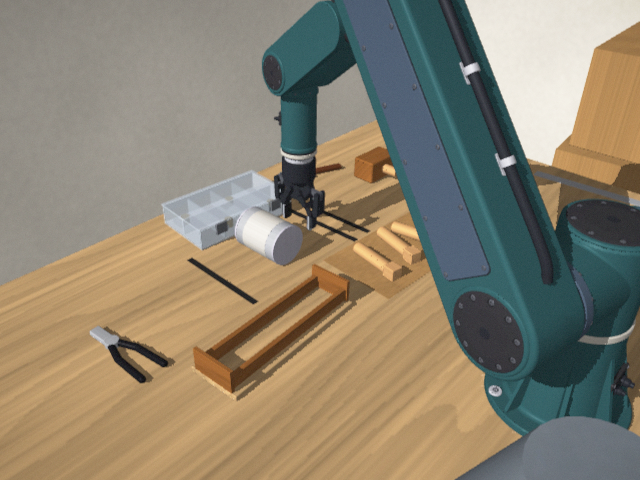

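The fingers stand on the near side of the tin, at about (300,215) in the image. I'll push gently towards the single line.

Emit:
carry_out --pt "0.5 0 0 0 0 0.014 7.0" --pt "0.5 0 0 0 0 0 7.0" --pt "0.5 0 0 0 0 0 7.0" --pt "0.5 0 0 0 0 0 7.0" --pt "0.5 0 0 0 0 0 7.0" --pt "0.5 0 0 0 0 0 7.0" --pt "0.4 0 0 0 0 0 7.0" --pt "0.2 0 0 0 0 0 7.0" --pt "0.15 0 0 0 0 0 7.0" --pt "0.15 0 0 0 0 0 7.0"

```text
clock: 4.37
ee_pos: [659.7, -22.8, 200.7]
tcp_rot: [[0.014, 1.0, -0.0], [1.0, -0.014, 0.0], [0.0, -0.0, -1.0]]
ft_force: [0.0, -0.0, -0.6]
width: 70.0
grasp_force: 0.0
```

Emit:
carry_out --pt "0.15 0 0 0 0 0 7.0" --pt "0.15 0 0 0 0 0 7.0" --pt "0.15 0 0 0 0 0 7.0" --pt "0.2 0 0 0 0 0 7.0" --pt "0.3 0 0 0 0 0 7.0" --pt "0.3 0 0 0 0 0 7.0" --pt "0.4 0 0 0 0 0 7.0" --pt "0.4 0 0 0 0 0 7.0" --pt "0.4 0 0 0 0 0 7.0" --pt "0.4 0 0 0 0 0 7.0"

```text
clock: 5.2
ee_pos: [660.0, 6.1, 200.7]
tcp_rot: [[0.014, 1.0, -0.0], [1.0, -0.014, 0.0], [0.0, -0.0, -1.0]]
ft_force: [-0.9, 0.2, 0.2]
width: 70.0
grasp_force: 0.1
```

Emit:
carry_out --pt "0.4 0 0 0 0 0 7.0" --pt "0.4 0 0 0 0 0 7.0" --pt "0.4 0 0 0 0 0 7.0" --pt "0.4 0 0 0 0 0 7.0" --pt "0.4 0 0 0 0 0 7.0" --pt "0.4 0 0 0 0 0 7.0" --pt "0.4 0 0 0 0 0 7.0" --pt "0.4 0 0 0 0 0 7.0" --pt "0.4 0 0 0 0 0 7.0" --pt "0.4 0 0 0 0 0 7.0"

```text
clock: 6.03
ee_pos: [660.6, 45.9, 200.7]
tcp_rot: [[0.014, 1.0, -0.0], [1.0, -0.014, 0.0], [0.0, -0.0, -1.0]]
ft_force: [-0.1, -0.5, 0.7]
width: 70.1
grasp_force: 0.1
```

Emit:
carry_out --pt "0.4 0 0 0 0 0 7.0" --pt "0.4 0 0 0 0 0 7.0" --pt "0.4 0 0 0 0 0 7.0" --pt "0.3 0 0 0 0 0 7.0" --pt "0.3 0 0 0 0 0 7.0" --pt "0.25 0 0 0 0 0 7.0" --pt "0.2 0 0 0 0 0 7.0" --pt "0.15 0 0 0 0 0 7.0" --pt "0.1 0 0 0 0 0 7.0" --pt "0.1 0 0 0 0 0 7.0"

```text
clock: 6.87
ee_pos: [661.0, 71.6, 200.7]
tcp_rot: [[0.014, 1.0, -0.0], [1.0, -0.014, 0.0], [0.0, -0.0, -1.0]]
ft_force: [0.1, 0.3, 0.5]
width: 70.1
grasp_force: 0.0
```

```bash
cat > tin.py <<'E'
from h import *
def tin(y0,y1):
    p,d=arm.grab_frame('scene');P=cloud('scene',d)
    w=(d>0)&(P[...,2]>35)&(P[...,2]<100)&(P[...,0]>598)&(P[...,0]<722)&(P[...,1]>y0)&(P[...,1]<y1)
    mn=p.min(2).astype(int); mx=p.max(2).astype(int)
    m=w&(mn>75)&(mx-mn<60); q=P[m]
    for a in range(600,720,20):
        t=q[(abs(q[:,0]-a-10)<10)]
        if len(t)<30: continue
        # fit circle of known radius on the arc
        from scipy.optimize import least_squares
        f=least_squares(lambda c:np.hypot(t[:,1]-c[0],t[:,2]-c[1])-46,[np.median(t[:,1]),46],loss='soft_l1',f_scale=3).x
        print(a+10,len(t),np.round(f,1),np.round([t[:,1].min(),t[:,1].max()],0))
    return p,d
E
python3 - <<'E'
from tin import *
print(arm.observe()['ee_pos'],arm.observe()['ft_force'])
p,d=tin(20,260);cv2.imwrite('pics/s2.png',p[150:420,150:510])
E
```

```text
[660.98507773  71.57132184 200.71221326] [0.07420081 0.28319639 0.48294944]
610 117 [132.6  44.8] [125. 178.]
630 135 [132.6  45.5] [119. 177.]
650 175 [133.6  45.5] [106. 179.]
670 187 [133.3  45.4] [103. 177.]
690 191 [133.8  44.9] [108. 178.]
710 257 [133.1  44.3] [ 90. 179.]
```

View pics/s2.png

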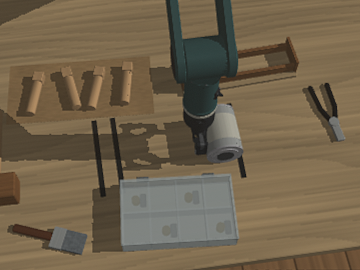

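The tin, at about (222,135) in this crop, is short of the single line. The depth fit puts it at y≈133, 46 mm to go.

Emit:
carry_out --pt "0.2 0 0 0 0 0 7.0" --pt "0.3 0 0 0 0 0 7.0" --pt "0.4 0 0 0 0 0 7.0" --pt "0.4 0 0 0 0 0 7.0" --pt "0.4 0 0 0 0 0 7.0" --pt "0.4 0 0 0 0 0 7.0" --pt "0.4 0 0 0 0 0 7.0" --pt "0.4 0 0 0 0 0 7.0" --pt "0.3 0 0 0 0 0 7.0" --pt "0.3 0 0 0 0 0 7.0"

```text
clock: 7.75
ee_pos: [661.5, 107.0, 200.7]
tcp_rot: [[0.014, 1.0, -0.0], [1.0, -0.014, 0.0], [0.0, -0.0, -1.0]]
ft_force: [-0.2, 0.1, -0.1]
width: 70.1
grasp_force: 0.0
```

Emit:
carry_out --pt "0.25 0 0 0 0 0 7.0" --pt "0.2 0 0 0 0 0 7.0" --pt "0.15 0 0 0 0 0 7.0" --pt "0.1 0 0 0 0 0 7.0" --pt "0.1 0 0 0 0 0 7.0" --pt "0.05 0 0 0 0 0 7.0" --pt "0.05 0 0 0 0 0 7.0" --pt "0 0 0 0 0 0 7.0" --pt "0 0 0 0 0 0 7.0" --pt "0 0 0 0 0 0 7.0"

```text
clock: 8.58
ee_pos: [661.6, 115.5, 200.7]
tcp_rot: [[0.014, 1.0, -0.0], [1.0, -0.014, 0.0], [0.0, -0.0, -1.0]]
ft_force: [-0.6, -0.0, -0.5]
width: 70.2
grasp_force: 0.0
```

Run:
```python
from tin import *
print(arm.observe()['ee_pos'],arm.observe()['ft_force'])
p,d=tin(60,290)
```

```text
[661.59266491 115.4579169  200.71595618] [-0.57467103 -0.01278609 -0.46884026]
610 101 [175.9  46.1] [173. 222.]
630 127 [176.9  45.3] [165. 220.]
650 154 [177.4  44.8] [148. 220.]
670 188 [177.4  45.3] [146. 222.]
690 188 [176.8  45.6] [150. 221.]
710 276 [177.4  43.9] [132. 223.]
```

Emit:
carry_out --pt "0.05 0 0 0 0 0 7.0" --pt "0.05 0 0 0 0 0 7.0" --pt "0.05 0 0 0 0 0 7.0" --pt "0.05 0 0 0 0 0 7.0" --pt "0 0 0 0 0 0 7.0" --pt "0 0 0 0 0 0 7.0" --pt "-0.3 0 0 0 0 0 7.0" --pt "-0.6 0 0 0 0 0 7.0" --pt "-0.8 0 0 0 0 0 7.0" --pt "-0.5 0 -0.5 0 0 0 7.0"

```text
clock: 9.47
ee_pos: [660.8, 94.3, 204.9]
tcp_rot: [[0.014, 1.0, -0.002], [1.0, -0.014, -0.0], [-0.0, -0.002, -1.0]]
ft_force: [0.1, -1.2, -0.4]
width: 70.2
grasp_force: 0.0
```

Emit:
carry_out --pt "0 0 -1 0 0 0 7.0" --pt "0 0 -2 0 0 0 7.0" --pt "0 0 -2 0 0 0 7.0" --pt "0 0 -2 0 0 0 7.0" --pt "0 0 -2 0 0 0 7.0" --pt "0 0 -1 0 0 0 7.0" --pt "0 0 -0.5 0 0 0 7.0" --pt "0 0 0 0 0 0 7.0" --pt "0 0 0 0 0 0 7.0" --pt "0 0 0 0 0 0 7.0"

```text
clock: 10.3
ee_pos: [660.7, 95.5, 309.4]
tcp_rot: [[0.014, 1.0, -0.002], [1.0, -0.014, 0.0], [0.0, -0.002, -1.0]]
ft_force: [-0.8, 0.1, 0.1]
width: 70.2
grasp_force: 0.0
```

Run:
```python
from tin import *
print(arm.observe()['ee_pos'],arm.observe()['ft_force'])
p,d=tin(60,290)
```

```text
[660.73475685  95.47703889 309.40222307] [-0.7607013   0.13469251  0.14935354]
610 161 [176.3  45.2] [151. 222.]
630 163 [177.3  45.1] [150. 222.]
650 181 [177.1  45.4] [150. 221.]
670 183 [177.   45.4] [150. 221.]
690 194 [177.   45.3] [150. 221.]
710 262 [177.9  44. ] [134. 223.]
```

Run:
```python
from h import *
from scipy.optimize import least_squares
for n in('side','wrist'):
    s=arm.observe();p,d=save(n,n+'3');P=cloud(n,d,s)
    m=(d>0)&(P[...,2]>40)&(P[...,0]>605)&(P[...,0]<715)&(P[...,1]>110)&(P[...,1]<240)&(P[...,2]<100)
    q=P[m]
    if len(q)>50:print(n,len(q),least_squares(lambda c:np.hypot(q[:,1]-c[0],q[:,2]-c[1])-46,[178,46],loss='soft_l1',f_scale=3).x)
    m=(d>0)&(p.max(2)<50)&(abs(P[...,2])<8)&(abs(P[...,1]-179)<25)&(P[...,0]>540)&(P[...,0]<780)
    v,u=np.nonzero(m)
    if len(u)>20:
        Q=np.array([pt(n,(a,b),0,s)[:2] for a,b in zip(u,v)],'float32');print(len(u),Q.min(0),Q.max(0),np.median(Q,0),cv2.minAreaRect(Q))
```

```text
side 1692 [175.92315103  49.14191198]
69 [551.6413  170.57135] [599.6587  181.36502] [575.3894  176.58385] ((575.63623046875, 176.5184326171875), (9.908037185668945, 47.94758987426758), 87.43519592285156)
wrist 44678 [177.16034118  44.61599311]
1305 [547.6094  169.93146] [766.34485 186.38972] [747.307   178.06615] ((656.9990844726562, 178.15626525878906), (13.208033561706543, 218.6605224609375), 89.14289093017578)
```

View pics/side3.png

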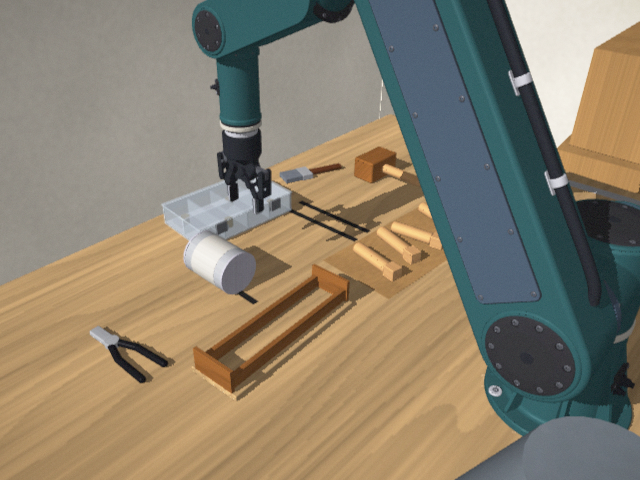

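The tin rests on the single line, within about 1 mm. At (220,262) in the image the line emerges centrally beneath it. Next I cross over and roll it back.

Emit:
carry_out --pt "1 0 0 0 0 0 7.0" --pt "2 0 0 0 0 0 7.0" --pt "2 0 0 0 0 0 7.0" --pt "2 0 0 0 0 -0.014 7.0" --pt "2 0 0 0 0 -0.014 7.0" --pt "2 0 0 0 0 -0.014 7.0" --pt "2 0 0 0 0 -0.014 7.0" --pt "2 0 0 0 0 0 7.0" --pt "1.6 0 0 0 0 0 7.0" --pt "0 0 0 0 0 0 7.0"

```text
clock: 11.28
ee_pos: [659.3, 265.2, 310.4]
tcp_rot: [[-0.045, 0.999, -0.0], [0.999, 0.045, 0.002], [0.002, -0.0, -1.0]]
ft_force: [1.1, -0.1, 0.6]
width: 70.2
grasp_force: 0.0
```

Emit:
carry_out --pt "0 0 1 0 0 0 7.0" --pt "0 0 1.5 0 0 0 7.0" --pt "0 0 1.5 0 0 0 7.0" --pt "0 0 1.5 0 0 0 7.0" --pt "0 0 1.5 0 0 0 7.0" --pt "0 0 1.5 0 0 0 7.0" --pt "0 0 1.5 0 0 0 7.0" --pt "0 0 0.6 0 0 0 7.0" --pt "0 0 0.3 0 0 0 7.0" --pt "0 0 0 0 0 0 7.0"

```text
clock: 12.12
ee_pos: [659.7, 260.8, 200.8]
tcp_rot: [[-0.041, 0.999, -0.002], [0.999, 0.041, -0.001], [-0.0, -0.002, -1.0]]
ft_force: [-0.3, -0.4, -0.9]
width: 69.8
grasp_force: 0.0
```

Emit:
carry_out --pt "-0.4 0 0 0 0 0 7.0" --pt "-0.4 0 0 0 0 0 7.0" --pt "-0.4 0 0 0 0 0 7.0" --pt "-0.4 0 0 0 0 0 7.0" --pt "-0.3 0 0 0 0 0 7.0" --pt "-0.15 0 0 0 0 0 7.0" --pt "-0.15 0 0 0 0 0 7.0" --pt "-0.15 0 0 0 0 0 7.0" --pt "-0.15 0 0 0 0 0 7.0" --pt "-0.15 0 0 0 0 0 7.0"

```text
clock: 12.95
ee_pos: [661.0, 235.1, 201.8]
tcp_rot: [[-0.042, 0.999, -0.0], [0.999, 0.042, 0.0], [0.0, 0.0, -1.0]]
ft_force: [-0.8, -0.3, 0.7]
width: 69.8
grasp_force: 0.1
```

Emit:
carry_out --pt "-0.2 0 0 0 0 0 7.0" --pt "-0.3 0 0 0 0 0 7.0" --pt "-0.4 0 0 0 0 0 7.0" --pt "-0.5 0 0 0 0 0 7.0" --pt "-0.6 0 0 0 0 0 7.0" --pt "-0.6 0 0 0 0 0 7.0" --pt "-0.6 0 0 0 0 0 7.0" --pt "-0.6 0 0 0 0 0 7.0" --pt "-0.6 0 0 0 0 0 7.0" --pt "-0.6 0 0 0 0 0 7.0"

```text
clock: 13.78
ee_pos: [663.2, 184.3, 201.7]
tcp_rot: [[-0.042, 0.999, -0.0], [0.999, 0.042, 0.0], [0.0, -0.0, -1.0]]
ft_force: [-0.0, 0.0, 0.2]
width: 70.2
grasp_force: 0.1
```

Emit:
carry_out --pt "-0.6 0 0 0 0 0 7.0" --pt "-0.6 0 0 0 0 0 7.0" --pt "-0.6 0 0 0 0 0 7.0" --pt "-0.6 0 0 0 0 0 7.0" --pt "-0.6 0 0 0 0 0 7.0" --pt "-0.6 0 0 0 0 0 7.0" --pt "-0.6 0 0 0 0 0 7.0" --pt "-0.6 0 0 0 0 0 7.0" --pt "-0.6 0 0 0 0 0 7.0" --pt "-0.6 0 0 0 0 0 7.0"

```text
clock: 14.62
ee_pos: [665.7, 124.5, 201.7]
tcp_rot: [[-0.042, 0.999, -0.0], [0.999, 0.042, 0.0], [0.0, -0.0, -1.0]]
ft_force: [-0.9, -0.3, -0.2]
width: 70.4
grasp_force: 0.1
```

Emit:
carry_out --pt "-0.6 0 0 0 0 0 7.0" --pt "-0.6 0 0 0 0 0 7.0" --pt "-0.6 0 0 0 0 0 7.0" --pt "-0.6 0 0 0 0 0 7.0" --pt "-0.6 0 0 0 0 0 7.0" --pt "-0.6 0 0 0 0 0 7.0" --pt "-0.6 0 0 0 0 0 7.0" --pt "-0.6 0 0 0 0 0 7.0" --pt "-0.6 0 0 0 0 0 7.0" --pt "-0.6 0 0 0 0 0 7.0"

```text
clock: 15.45
ee_pos: [668.2, 64.5, 201.7]
tcp_rot: [[-0.042, 0.999, -0.0], [0.999, 0.042, 0.0], [0.0, -0.0, -1.0]]
ft_force: [-0.4, 0.2, -0.4]
width: 69.6
grasp_force: 0.1
```

Emit:
carry_out --pt "-0.6 0 0 0 0 0 7.0" --pt "-0.6 0 0 0 0 0 7.0" --pt "-0.6 0 0 0 0 0 7.0" --pt "-0.6 0 0 0 0 0 7.0" --pt "-0.6 0 0 0 0 0 7.0" --pt "-0.6 0 0 0 0 0 7.0" --pt "-0.6 0 0 0 0 0 7.0" --pt "-0.6 0 0 0 0 0 7.0" --pt "-0.6 0 0 0 0 0 7.0" --pt "-0.6 0 0 0 0 0 7.0"

```text
clock: 16.28
ee_pos: [670.7, 4.6, 201.7]
tcp_rot: [[-0.042, 0.999, -0.0], [0.999, 0.042, 0.0], [0.0, -0.0, -1.0]]
ft_force: [-0.2, 0.2, 0.0]
width: 70.1
grasp_force: 0.1
```

Emit:
carry_out --pt "-0.5 0 0 0 0 0 7.0" --pt "-0.5 0 0 0 0 0 7.0" --pt "-0.4 0 0 0 0 0 7.0" --pt "-0.4 0 0 0 0 0 7.0" --pt "-0.3 0 0 0 0 0 7.0" --pt "-0.3 0 0 0 0 0 7.0" --pt "-0.2 0 0 0 0 0 7.0" --pt "-0.2 0 0 0 0 0 7.0" --pt "-0.1 0 0 0 0 0 7.0" --pt "-0.1 0 0 0 0 0 7.0"

```text
clock: 17.12
ee_pos: [672.0, -24.8, 201.7]
tcp_rot: [[-0.042, 0.999, -0.0], [0.999, 0.042, 0.0], [0.0, -0.0, -1.0]]
ft_force: [-0.5, 0.1, -0.3]
width: 70.0
grasp_force: 0.0
```

Run:
```python
from tin import *
print(arm.observe()['ee_pos'],arm.observe()['ft_force'])
p,d=tin(-180,60)
```

```text
[671.95367764 -24.80979038 201.69255398] [-0.54318441  0.05125042 -0.33111164]
610 57 [-93.8  44.7] [-115.  -61.]
630 37 [-93.1  46.3] [-109.  -61.]
670 31 [-91.4  44.9] [-92. -46.]
710 117 [-91.7  44.8] [-117.  -47.]
```

Emit:
carry_out --pt "-0.2 0 0 0 0 0 7.0" --pt "-0.2 0 0 0 0 0 7.0" --pt "-0.2 0 0 0 0 0 7.0" --pt "-0.2 0 0 0 0 0 7.0" --pt "-0.2 0 0 0 0 0 7.0" --pt "-0.3 0 0 0 0 0 7.0" --pt "-0.4 0 0 0 0 0 7.0" --pt "-0.4 0 0 0 0 0 7.0" --pt "-0.4 0 0 0 0 0 7.0" --pt "-0.4 0 0 0 0 0 7.0"

```text
clock: 18.0
ee_pos: [673.2, -54.3, 201.7]
tcp_rot: [[-0.042, 0.999, -0.0], [0.999, 0.042, 0.0], [0.0, -0.0, -1.0]]
ft_force: [-1.1, 1.0, -0.1]
width: 70.0
grasp_force: 0.1
```

Emit:
carry_out --pt "-0.4 0 0 0 0 0 7.0" --pt "-0.4 0 0 0 0 0 7.0" --pt "-0.4 0 0 0 0 0 7.0" --pt "-0.4 0 0 0 0 0 7.0" --pt "-0.35 0 0 0 0 0 7.0" --pt "-0.3 0 0 0 0 0 7.0" --pt "-0.3 0 0 0 0 0 7.0" --pt "-0.25 0 0 0 0 0 7.0" --pt "-0.25 0 0 0 0 0 7.0" --pt "-0.2 0 0 0 0 0 7.0"

```text
clock: 18.83
ee_pos: [674.6, -86.5, 201.7]
tcp_rot: [[-0.042, 0.999, 0.0], [0.999, 0.042, 0.0], [0.0, 0.0, -1.0]]
ft_force: [0.3, -0.5, -0.3]
width: 70.2
grasp_force: 0.0
```

Emit:
carry_out --pt "-0.2 0 0 0 0 0 7.0" --pt "-0.15 0 0 0 0 0 7.0" --pt "-0.1 0 0 0 0 0 7.0" --pt "-0.1 0 0 0 0 0 7.0" --pt "-0.05 0 0 0 0 0 7.0" --pt "-0.05 0 0 0 0 0 7.0" --pt "0 0 0 0 0 0 7.0" --pt "0 0 0 0 0 0 7.0" --pt "0 0 0 0 0 0 7.0" --pt "0 0 0 0 0 0 7.0"

```text
clock: 19.67
ee_pos: [674.8, -92.6, 201.7]
tcp_rot: [[-0.042, 0.999, -0.0], [0.999, 0.042, 0.0], [0.0, 0.0, -1.0]]
ft_force: [0.1, -0.9, 0.3]
width: 70.3
grasp_force: 0.0
```

Run:
```python
from tin import *
print(arm.observe()['ee_pos'],arm.observe()['ft_force'])
p,d=tin(-250,-20)
```

```text
[674.83010681 -92.62778738 201.71772185] [ 0.07990106 -0.85716451  0.33015413]
710 93 [-152.4   44.5] [-184. -104.]
```

Emit:
carry_out --pt "-0.1 0 0 0 0 0 7.0" --pt "-0.1 0 0 0 0 0 7.0" --pt "-0.1 0 0 0 0 0 7.0" --pt "-0.1 0 0 0 0 0 7.0" --pt "-0.1 0 0 0 0 0 7.0" --pt "-0.1 0 0 0 0 0 7.0" --pt "-0.05 0 0 0 0 0 7.0" --pt "-0.05 0 0 0 0 0 7.0" --pt "0 0 0 0 0 0 7.0" --pt "0 0 0 0 0 0 7.0"

```text
clock: 20.55
ee_pos: [675.1, -99.7, 201.7]
tcp_rot: [[-0.042, 0.999, -0.0], [0.999, 0.042, 0.0], [0.0, -0.0, -1.0]]
ft_force: [-0.1, -0.4, 0.0]
width: 70.0
grasp_force: 0.0
```

Emit:
carry_out --pt "0.2 0 0 0 0 0 7.0" --pt "0.6 0 0 0 0 0 7.0" --pt "0.8 0 0 0 0 0 7.0" --pt "0.6 0 -1 0 0 0 7.0" --pt "0 0 -2 0 0 0 7.0" --pt "0 0 -2 0 0 0 7.0" --pt "0 0 -2 0 0 0 7.0" --pt "0 0 -2 0 0 0 7.0" --pt "0 0 -2 0 0 0 7.0" --pt "0 0 -1 0 0 0 7.0"

```text
clock: 21.38
ee_pos: [674.9, -77.0, 325.3]
tcp_rot: [[-0.043, 0.999, 0.004], [0.999, 0.043, -0.001], [-0.001, 0.004, -1.0]]
ft_force: [0.2, -0.1, 0.4]
width: 70.1
grasp_force: 0.0
```

Run:
```python
from tin import *
from scipy.optimize import least_squares
p,d=tin(-250,-20); save('scene','s4')
n='wrist'
s=arm.observe();p,d=save(n,n+'4');P=cloud(n,d,s);print(s['ee_pos'])
m=(d>0)&(P[...,2]>40)&(P[...,0]>605)&(P[...,0]<725)&(P[...,1]<-95)&(P[...,1]>-220)&(P[...,2]<100)
q=P[m]
if len(q)>50:print(n,len(q),least_squares(lambda c:np.hypot(q[:,1]-c[0]-c[2]*(q[:,0]-665),q[:,2]-c[1])-46,[-158,46,0],loss='soft_l1',f_scale=3).x)
m=(d>0)&(p.max(2)<50)&(abs(P[...,2])<8)&(abs(P[...,1]+160)<45)&(P[...,0]>540)&(P[...,0]<780)
k,l,st,c=cv2.connectedComponentsWithStats(m.astype('uint8'))
for i in range(1,k):
    if st[i,4]<100: continue
    v,u=np.nonzero(l==i);Q=np.array([pt(n,(a,b),0,s)[:2] for a,b in zip(u,v)],'float32');print(len(u),cv2.minAreaRect(Q))
```

```text
610 184 [-159.6   44.2] [-183. -113.]
630 186 [-159.    44.8] [-186. -113.]
650 211 [-158.8   44.9] [-185. -113.]
670 215 [-158.9   45.2] [-186. -113.]
690 208 [-159.   45.] [-185. -113.]
710 215 [-158.6   44.6] [-200. -113.]
[675.0152673  -77.24471142 324.53413524]
wrist 22822 [-1.58824676e+02  4.47100524e+01  3.48085412e-03]
737 ((567.7642211914062, -137.65194702148438), (39.9987678527832, 12.859590530395508), 2.257855176925659)
666 ((714.6639404296875, -133.17697143554688), (80.89065551757812, 13.794177055358887), 2.2571325302124023)
229 ((558.0963134765625, -188.5319061279297), (16.89328384399414, 14.228460311889648), 2.117105722427368)
347 ((748.0135498046875, -181.23944091796875), (18.535573959350586, 14.263580322265625), 2.2083401679992676)
```

View pics/wrist4.png

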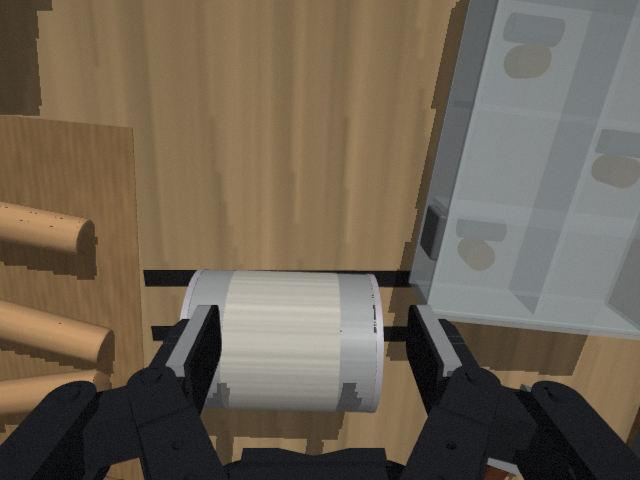

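The tin sits evenly over both strips, at (285,340) with the strips at rows 277 and 333. Its centre is at y≈-158.9 against a midline of -159.2. Next are the pegs.

Emit:
carry_out --pt "-0.5 -1.2 0 0 0 0 6.0" --pt "0 -2.4 0 0 0 0 6.0" --pt "0 -2.4 0 0 0 0 6.0" --pt "0 -2.4 0 0 0 0 6.0" --pt "0 -2.4 0 0 0 0 6.0" --pt "0 -2.4 0 0 0 0 6.0" --pt "0 -2.4 0 0 0 0 6.0" --pt "0 -2.4 0 0 0 0 6.0" --pt "0 -2.4 0 0 0 0 6.0" --pt "0 -1.8 0 0 0 0 6.0"

```text
clock: 22.37
ee_pos: [449.7, -91.4, 320.1]
tcp_rot: [[-0.042, 0.999, -0.004], [0.999, 0.042, 0.002], [0.002, -0.004, -1.0]]
ft_force: [0.2, 0.8, 0.6]
width: 60.0
grasp_force: 0.0
```

Emit:
carry_out --pt "0 0 0 0 0 0.119 6.0" --pt "0 0 0 0 0 0.119 6.0" --pt "0 0 0 0 0 0.119 6.0" --pt "0 0 0 0 0 0.119 6.0" --pt "0 0 0 0 0 0.119 6.0" --pt "0 0 0 0 0 0.119 6.0" --pt "0 0 0 0 0 0.119 6.0" --pt "0 0 0 0 0 0.119 6.0" --pt "0 0 0 0 0 0.119 6.0" --pt "0 0 0 0 0 0.119 6.0"

```text
clock: 23.2
ee_pos: [451.8, -91.7, 320.3]
tcp_rot: [[0.914, 0.405, -0.003], [0.405, -0.914, 0.001], [-0.002, -0.002, -1.0]]
ft_force: [0.5, 0.2, 0.7]
width: 60.0
grasp_force: 0.0
```

Emit:
carry_out --pt "0 0 0 0 0 0.119 6.0" --pt "0 0 0 0 0 0.119 6.0" --pt "0 0 0 0 0 0.119 6.0" --pt "0 0 0 0 0 0.119 6.0" --pt "0 0 0 0 0 0.119 6.0" --pt "0 0 0 0 0 0 6.0" --pt "0 0 0 0 0 0 6.0" --pt "0 0 0 0 0 0 6.0" --pt "0 0 0 0 0 0 6.0" --pt "0 0 0 0 0 0 6.0"

```text
clock: 24.03
ee_pos: [452.5, -92.0, 321.5]
tcp_rot: [[0.985, -0.17, -0.0], [-0.17, -0.985, 0.0], [-0.0, -0.0, -1.0]]
ft_force: [0.8, -0.7, 0.0]
width: 60.1
grasp_force: 0.0
```

```bash
cat >> m.py <<'E'
def delta(x,y,z,yaw,st=None):
    s=st or arm.observe(); R=np.array(s['tcp_rot']); y0=np.degrees(np.arctan2(R[1,0],R[0,0]))
    dl=R.T@(np.array([x,y,z])-s['ee_pos'])/10
    print('ee',np.round(s['ee_pos'],1),'yaw',round(y0,1),'tool delta cm',np.round(dl,2),'wz',round(float(-np.radians((yaw-y0+180)%360-180)),3),'w',round(s['width'],1))
E
python3 - <<'E'
from m import *
s=arm.observe();p,d=save('wrist','w5')
for o in pegs('wrist',p,d,s,z0=10): print(o)
p,d=save('scene','s5')
for o in pegs('scene',p,d,z0=14): print('scene',o)
delta(454.4,-91.1,240,-9.9)
E
```

```text
(array([534., 186.]), array([ 445.4, -242.6]), array([ 28.3, 130.5]), 10.3, 27.2, 8884)
(array([435., 188.]), array([ 454.9, -175.6]), array([ 28.4, 129.5]), -16.0, 27.2, 8412)
(array([312., 214.]), array([451.2, -90.9]), array([ 28. , 129.3]), -9.9, 27.1, 7413)
(array([ 89., 238.]), array([452.7,  76.9]), array([ 41.4, 109.1]), 3.3, 34.4, 3552)
(array([636., 239.]), array([ 398.5, -316. ]), array([ 2.7, 18.8]), -13.8, 17.0, 137)
(array([ 65., 305.]), array([421.5,  90.7]), array([ 1.3, 18.5]), -87.0, 35.1, 167)
scene (array([275., 232.]), array([454.2, -90.9]), array([ 27.6, 131.4]), -10.0, 30.3, 403)
scene (array([220., 237.]), array([ 448.4, -242.7]), array([ 27.5, 135.1]), 10.6, 30.5, 412)
scene (array([245., 237.]), array([ 457.5, -176. ]), array([ 28.4, 132.5]), -15.9, 30.6, 421)
scene (array([184., 242.]), array([ 449.2, -340.7]), array([ 29.9, 135.7]), -12.4, 29.9, 428)
scene (array([150., 279.]), array([ 556.3, -431.6]), array([10.1, 98.8]), 0.2, 35.6, 80)
scene (array([259., 324.]), array([ 722.9, -157.6]), array([ 8.6, 85.1]), -89.7, 35.1, 95)
scene (array([159., 348.]), array([ 746.3, -404. ]), array([43.3, 88.9]), -45.9, 34.3, 133)
ee [452.6 -92.  321.7] yaw -9.8 tool delta cm [ 0.16 -0.12  8.17] wz 0.001 w 60.2
```

View pics/w5.png

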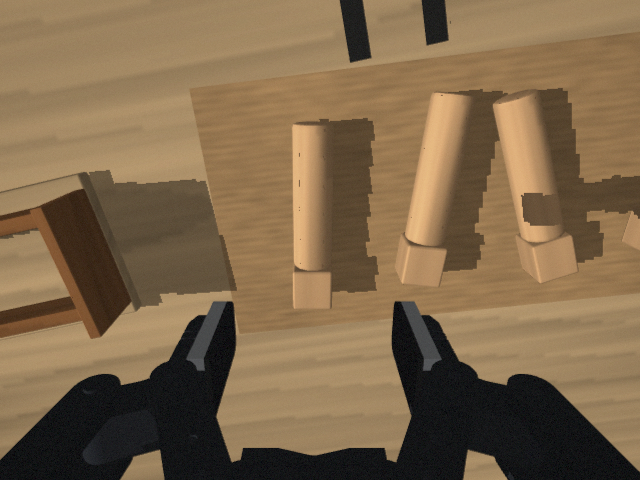

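The wrist view shows peg (312,214) aligned between the fingers, with the other pegs at (435,188) and (534,186). I'll descend, grip and lift.

Emit:
carry_out --pt "-0.1 -0.1 1 0 0 0 5.5" --pt "0 0 1.8 0 0 0 5.5" --pt "0 0 1.8 0 0 0 5.5" --pt "0 0 1.8 0 0 0 5.5" --pt "0 0 1.8 0 0 0 5.5" --pt "0 0 1.8 0 0 0 5.5" --pt "0 0 1.8 0 0 0 5.5" --pt "0 0 1.5 0 0 0 5.5" --pt "0 0 0.8 0 0 0 5.5" --pt "0 0 0.3 0 0 0 5.5"

```text
clock: 24.97
ee_pos: [451.5, -90.8, 176.7]
tcp_rot: [[0.985, -0.171, -0.002], [-0.171, -0.985, 0.001], [-0.002, -0.0, -1.0]]
ft_force: [0.9, -0.9, 0.3]
width: 55.0
grasp_force: 0.0
```

Emit:
carry_out --pt "0 0 0 0 0 0 5.5" --pt "0 0 0 0 0 0 1.5" --pt "0 0 0 0 0 0 1.5" --pt "0 0 0 0 0 0 1.5" --pt "0 0 0 0 0 0 1.5" --pt "0 0 0 0 0 0 1.5" --pt "0 0 0 0 0 0 1.5" --pt "0 0 0 0 0 0 1.5" --pt "0 0 0 0 0 0 1.5" --pt "0 0 0 0 0 0 1.5"

```text
clock: 25.8
ee_pos: [452.2, -91.0, 178.8]
tcp_rot: [[0.985, -0.171, 0.002], [-0.171, -0.985, -0.001], [0.002, 0.0, -1.0]]
ft_force: [-1.2, 0.4, 6.7]
width: 26.2
grasp_force: 58.7
```

Emit:
carry_out --pt "0 0 -0.8 0 0 0 1.5" --pt "0 0 -1.5 0 0 0 1.5" --pt "0 0 -1.5 0 0 0 1.5" --pt "0 0 -1.5 0 0 0 1.5" --pt "0 0 -1.5 0 0 0 1.5" --pt "0 0 -1.5 0 0 0 1.5" --pt "0 0 -1.5 0 0 0 1.5" --pt "0 0 -1.5 0 0 0 1.5" --pt "0 0 -0.7 0 0 0 1.5" --pt "0 0 0 0 0 0 1.5"

```text
clock: 26.63
ee_pos: [452.3, -91.0, 299.7]
tcp_rot: [[0.985, -0.171, 0.004], [-0.171, -0.985, -0.001], [0.004, 0.001, -1.0]]
ft_force: [0.7, 0.4, -0.9]
width: 26.0
grasp_force: 59.2
```

Run:
```python
from m import *
delta(441,324.2,290,3.4)
print(arm.observe()['grasp_force'])
```

```text
ee [452.3 -91.  299.7] yaw -9.9 tool delta cm [ -8.23 -40.72   0.91] wz -0.231 w 26.0
59.2367023229599
```

Emit:
carry_out --pt "0 0 0 0 0 -0.077 1.5" --pt "0 0 0 0 0 -0.077 1.5" --pt "0 0 0 0 0 -0.077 1.5" --pt "0.1 -1.5 0 0 0 0 1.5" --pt "0.1 -3 0 0 0 0 1.5" --pt "0.1 -3 0 0 0 0 1.5" --pt "0.1 -3 0 0 0 0 1.5" --pt "0.1 -3 0 0 0 0 1.5" --pt "0.1 -3 0 0 0 0 1.5" --pt "0.1 -3 0 0 0 0 1.5"

```text
clock: 27.47
ee_pos: [446.6, 105.5, 297.1]
tcp_rot: [[0.998, 0.059, -0.001], [0.059, -0.998, -0.0], [-0.001, -0.0, -1.0]]
ft_force: [-0.3, -1.3, -1.7]
width: 25.8
grasp_force: 59.3
```

Emit:
carry_out --pt "0.1 -3 0 0 0 0 1.5" --pt "0.1 -3 0 0 0 0 1.5" --pt "0.1 -3 0 0 0 0 1.5" --pt "0.1 -3 0 0 0 0 1.5" --pt "0.1 -3 0 0 0 0 1.5" --pt "0.1 -3 0 0 0 0 1.5" --pt "0 -2 0 0 0 0 1.5" --pt "0 -1.5 0 0 0 0 1.5" --pt "0 -0.5 0 0 0 0 1.5" --pt "0 0 0 0 0 0 1.5"

```text
clock: 28.3
ee_pos: [440.0, 324.9, 297.0]
tcp_rot: [[0.998, 0.06, -0.001], [0.06, -0.998, -0.0], [-0.001, 0.0, -1.0]]
ft_force: [0.5, -0.1, -0.0]
width: 25.9
grasp_force: 59.3
```

Run:
```python
from m import *
s=arm.observe();p,d=save('wrist','w6')
delta(441,324.2,221,3.4)
P=cloud('wrist',d,s)
# rack tops by height
for a,b in((34,45),(52,66)):
    m=(d>0)&(P[...,2]>a)&(P[...,2]<b)&(P[...,0]>350)&(P[...,0]<560)&(P[...,1]>30)&(P[...,1]<420)
    k,l,st,c=cv2.connectedComponentsWithStats(m.astype('uint8'))
    for i in range(1,k):
        if st[i,4]>200: q=P[l==i][:,:2].astype('float32');r=cv2.minAreaRect(q);print((a,b),c[i].round(),np.round(r[0],1),np.round(r[1],1),round(r[2],1))
```

```text
ee [440.  324.  297.1] yaw 3.4 tool delta cm [ 0.11 -0.02  7.61] wz 0.001 w 26.0
(34, 45) [244. 229.] [437.9 361. ] [89.4 32.4] 8.0
(34, 45) [497. 184.] [479.  223.6] [ 10.6 159.8] 3.2
(34, 45) [500. 295.] [409.9 210.4] [ 11.2 178.2] 3.1
(52, 66) [217. 248.] [435.3 377.1] [90.2  8.7] 3.2
```

View pics/w6.png

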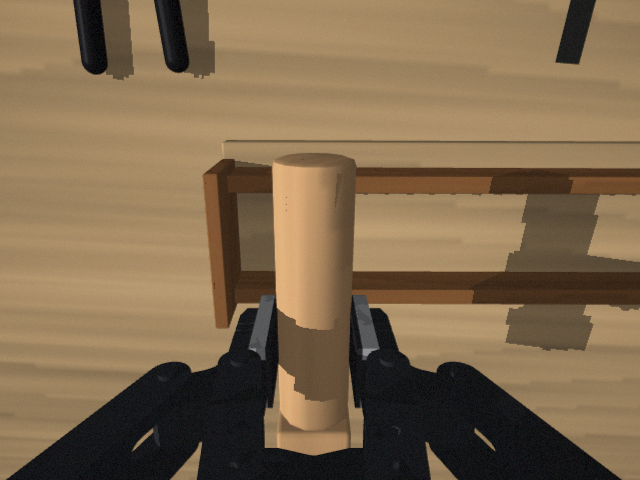

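The peg is held square above the rack. The far end stop is at (217,248) and the rails run along rows 181 and 288. The refined rack centre is (444.3, 219.4) at 3.2°.

Emit:
carry_out --pt "-0.15 0 0.5 0 0 0 1.5" --pt "0 0 1 0 0 0 1.5" --pt "0 0 1.2 0 0 0 1.5" --pt "0 0 1.2 0 0 0 1.5" --pt "0 0 1.2 0 0 0 1.5" --pt "0 0 1 0 0 0 1.5" --pt "0 0 0.8 0 0 0 1.5" --pt "0 0 0.4 0 0 0 1.5" --pt "0 0 0.3 0 0 0 1.5" --pt "0 0 0.1 0 0 0 1.5"

```text
clock: 29.18
ee_pos: [438.9, 323.9, 220.3]
tcp_rot: [[0.998, 0.059, -0.0], [0.059, -0.998, -0.0], [-0.0, 0.0, -1.0]]
ft_force: [-0.4, -0.2, -0.1]
width: 25.6
grasp_force: 61.8
```

Run:
```python
from m import *
delta(438.5,324.2,219,3.2); print(arm.observe()['ft_force'])
```

```text
ee [438.9 323.9 220.3] yaw 3.4 tool delta cm [-0.04 -0.03  0.13] wz 0.003 w 25.6
[-0.3817767  -0.22038666 -0.13858716]
```

Emit:
carry_out --pt "0 0 0.1 0 0 0 1.5" --pt "0 0 0.1 0 0 0 1.5" --pt "0 0 0 0 0 0 3.3" --pt "0 0 0 0 0 0 4.5" --pt "0 0 0 0 0 0 4.5" --pt "0 0 0 0 0 0 4.5" --pt "0 0 -0.5 0 0 0 4.5" --pt "0 0 -1.5 0 0 0 4.5" --pt "0 0 -2 0 0 0 4.5" --pt "0 0 -2 0 0 0 4.5"

```text
clock: 30.02
ee_pos: [438.6, 323.9, 279.4]
tcp_rot: [[0.998, 0.059, -0.001], [0.059, -0.998, -0.001], [-0.001, 0.0, -1.0]]
ft_force: [0.3, 1.1, -0.2]
width: 44.8
grasp_force: 0.0
```

Emit:
carry_out --pt "0 0 -2 0 0 0 4.5" --pt "-0.1 1.5 0 0 0 0 5.5" --pt "-0.1 3 0 0 0 0 5.5" --pt "-0.1 3.5 0 0 0 0 5.5" --pt "-0.1 3.5 0 0 0 0 5.5" --pt "-0.1 3.5 0 0 0 0 5.5" --pt "-0.1 3.5 0 0 0 0 5.5" --pt "-0.1 3.5 0 0 0 0 5.5" --pt "-0.1 3.5 0 0 0 0 5.5" --pt "-0.1 3.5 0 0 0 0 5.5"

```text
clock: 30.85
ee_pos: [446.1, 32.1, 298.6]
tcp_rot: [[0.998, 0.059, -0.0], [0.059, -0.998, -0.0], [-0.0, 0.0, -1.0]]
ft_force: [0.2, 0.0, -0.2]
width: 55.1
grasp_force: 0.0
```

Emit:
carry_out --pt "-0.1 3.5 0 0 0 0 5.5" --pt "-0.1 3.5 0 0 0 0 5.5" --pt "-0.1 3.5 0 0 0 0 5.5" --pt "-0.1 3.5 0 0 0 0 5.5" --pt "0 3.5 0 0 0 0 5.5" --pt "0 2.5 0 0 0 0 5.5" --pt "0 1 0 0 0 0.113 5.5" --pt "0 0 0 0 0 0.113 5.5" --pt "0 0 0 0 0 0.113 5.5" --pt "0 0 0 0 0 0 5.5"

```text
clock: 31.68
ee_pos: [454.5, -176.4, 298.4]
tcp_rot: [[0.96, -0.281, -0.001], [-0.281, -0.96, 0.0], [-0.001, -0.0, -1.0]]
ft_force: [0.3, -0.0, -0.0]
width: 55.3
grasp_force: 0.0
```

Run:
```python
from m import *
s=arm.observe();p,d=save('wrist','w7')
for o in pegs('wrist',p,d,s,z0=10,box=(330,560,-420,20)): print(o)
delta(454.9,-175.6,179.5,-16)
p,d=save('scene','s7')
for o in pegs('scene',p,d,z0=44,z1=70,box=(330,560,0,420)): print('scene',o)
```

```text
(array([579., 156.]), array([ 449.2, -342. ]), array([ 29.2, 129.6]), -13.4, 27.1, 11838)
(array([417., 207.]), array([ 445.7, -243. ]), array([ 28.1, 130.1]), 10.3, 27.1, 9197)
(array([312., 221.]), array([ 455.2, -175.8]), array([ 28. , 129.7]), -15.9, 27.1, 8715)
ee [ 454.6 -176.1  298.4] yaw -16.0 tool delta cm [ 0.02 -0.05 11.89] wz 0.001 w 54.9
scene (array([423., 203.]), array([439.3, 325.9]), array([ 35.4, 132.8]), 3.4, 69.1, 429)
scene (array([442., 201.]), array([436.1, 375.9]), array([11.9, 92.4]), 1.2, 62.8, 131)
scene (array([330., 220.]), array([455.3,  60.9]), array([ 9.3, 91.6]), 4.2, 63.6, 112)
```

Emit:
carry_out --pt "0 0 1 0 0 0 5.5" --pt "0 0 1.6 0 0 0 5.5" --pt "0 0 1.6 0 0 0 5.5" --pt "0 0 1.6 0 0 0 5.5" --pt "0 0 1.6 0 0 0 5.5" --pt "0 0 1.6 0 0 0 5.5" --pt "0 0 1.4 0 0 0 5.5" --pt "0 0 1 0 0 0 5.5" --pt "0 0 0.4 0 0 0 5.5" --pt "0 0 0.1 0 0 0 5.5"

```text
clock: 32.62
ee_pos: [454.9, -175.5, 178.7]
tcp_rot: [[0.961, -0.275, -0.002], [-0.275, -0.961, 0.001], [-0.002, -0.0, -1.0]]
ft_force: [0.4, -0.3, -0.3]
width: 55.2
grasp_force: 0.0
```

Emit:
carry_out --pt "0 0 0 0 0 0 5.5" --pt "0 0 0 0 0 0 1.5" --pt "0 0 0 0 0 0 1.5" --pt "0 0 0 0 0 0 1.5" --pt "0 0 0 0 0 0 1.5" --pt "0 0 0 0 0 0 1.5" --pt "0 0 0 0 0 0 1.5" --pt "0 0 0 0 0 0 1.5" --pt "0 0 -0.5 0 0 0 1.5" --pt "0 0 -1 0 0 0 1.5"

```text
clock: 33.45
ee_pos: [454.9, -175.7, 194.8]
tcp_rot: [[0.961, -0.276, -0.001], [-0.276, -0.961, 0.001], [-0.001, -0.0, -1.0]]
ft_force: [-0.3, 0.4, -0.7]
width: 25.5
grasp_force: 59.2
```

Emit:
carry_out --pt "0 0 -1.5 0 0 0 1.5" --pt "0 0 -1.5 0 0 0 1.5" --pt "0 0 -1.5 0 0 0 1.5" --pt "0 0 -1.5 0 0 0 1.5" --pt "0 0 -1.5 0 0 0 1.5" --pt "0 0 -1.5 0 0 0 1.5" --pt "0 0 -1.4 0 0 0 1.5" --pt "0 0 0 0 0 -0.113 1.5" --pt "0 0 0 0 0 -0.113 1.5" --pt "0 0 0 0 0 -0.113 1.5"

```text
clock: 34.28
ee_pos: [455.2, -175.8, 300.2]
tcp_rot: [[0.998, 0.064, 0.002], [0.064, -0.998, -0.001], [0.002, 0.001, -1.0]]
ft_force: [-1.3, 0.3, -0.6]
width: 26.1
grasp_force: 59.1
```

Emit:
carry_out --pt "0.1 -1.5 0 0 0 0 1.5" --pt "0.1 -3 0 0 0 0 1.5" --pt "0.1 -3 0 0 0 0 1.5" --pt "0.1 -3 0 0 0 0 1.5" --pt "0.1 -3 0 0 0 0 1.5" --pt "0.1 -3 0 0 0 0 1.5" --pt "0.1 -3 0 0 0 0 1.5" --pt "0.1 -3 0 0 0 0 1.5" --pt "0.1 -3 0 0 0 0 1.5" --pt "0.1 -3 0 0 0 0 1.5"

```text
clock: 35.12
ee_pos: [448.1, 110.7, 299.8]
tcp_rot: [[0.998, 0.059, 0.001], [0.059, -0.998, 0.0], [0.001, -0.0, -1.0]]
ft_force: [1.1, 0.1, -0.2]
width: 25.8
grasp_force: 59.2
```

Emit:
carry_out --pt "0.1 -3 0 0 0 0 1.5" --pt "0.1 -3 0 0 0 0 1.5" --pt "0.1 -3 0 0 0 0 1.5" --pt "0 -2.5 0 0 0 0 1.5" --pt "0 -2 0 0 0 0 1.5" --pt "0 -1 0 0 0 0 1.5" --pt "0 0 0 0 0 0 1.5" --pt "0 0 0 0 0 0 1.5" --pt "0 0 0 0 0 0 1.5" --pt "0 0 0 0 0 0 1.5"

```text
clock: 35.95
ee_pos: [443.0, 253.0, 298.8]
tcp_rot: [[0.998, 0.058, -0.0], [0.058, -0.998, -0.0], [-0.0, 0.0, -1.0]]
ft_force: [-0.1, -0.3, -0.7]
width: 25.8
grasp_force: 59.2
```

```bash
cat >> m.py <<'E'
def held(f):
    """world extent of the held peg, seen from the wrist: points within 40 mm of the grip line"""
    s=arm.observe();p,d=save('wrist',f);P=cloud('wrist',d,s);R=np.array(s['tcp_rot']);L=(P-s['ee_pos'])@R
    m=(d>0)&(abs(L[...,1])<14)&(L[...,2]>130)&(L[...,2]<185)&(abs(L[...,0])<110); q=L[m]
    a=q[:,0];b=q[q[:,0]>20];print('held n',len(q),'x',np.percentile(a,[1,99]).round(1),'top z near/far',[round(float(np.percentile(b[(b[:,0]>t)&(b[:,0]<t+15)][:,2],10)),1) for t in(20,35,48)])
E
python3 - <<'E'
from m import *
held('w8')
delta(442.3,254.3,218.5,3.2);print(arm.observe()['grasp_force'])
E
```

```text
held n 24003 x [-45.5  63.9] top z near/far [154.3, 154.3, 154.4]
ee [443.  253.1 298.8] yaw 3.3 tool delta cm [-0.06 -0.13  8.03] wz 0.002 w 25.9
59.21137511730194
```

Emit:
carry_out --pt "-0.05 -0.1 0.5 0 0 0 1.5" --pt "0 0 1 0 0 0 1.5" --pt "0 0 1.2 0 0 0 1.5" --pt "0 0 1.2 0 0 0 1.5" --pt "0 0 1.2 0 0 0 1.5" --pt "0 0 1 0 0 0 1.5" --pt "0 0 0.8 0 0 0 1.5" --pt "0 0 0.5 0 0 0 1.5" --pt "0 0 0.3 0 0 0 1.5" --pt "0 0 0.1 0 0 0 1.5"

```text
clock: 36.83
ee_pos: [442.3, 255.0, 220.6]
tcp_rot: [[0.998, 0.059, -0.001], [0.059, -0.998, -0.0], [-0.001, 0.0, -1.0]]
ft_force: [-3.3, -1.6, 10.0]
width: 26.1
grasp_force: 60.4
```

Emit:
carry_out --pt "0 0 0.1 0 0 0 1.5" --pt "0 0 0 0 0 0 1.5" --pt "0 0 0 0 0 0 3.3" --pt "0 0 0 0 0 0 4.5" --pt "0 0 0 0 0 0 4.5" --pt "0 0 0 0 0 0 4.5" --pt "0 0 -0.5 0 0 0 4.5" --pt "0 0 -1.5 0 0 0 4.5" --pt "0 0 -2 0 0 0 4.5" --pt "0 0 -2 0 0 0 4.5"

```text
clock: 37.67
ee_pos: [442.2, 255.1, 280.2]
tcp_rot: [[0.998, 0.059, -0.001], [0.059, -0.998, -0.0], [-0.001, 0.0, -1.0]]
ft_force: [-0.1, 0.4, 0.1]
width: 45.4
grasp_force: 0.0
```

Run:
```python
from m import *
s=arm.observe(); s2=dict(s)
print(s['ee_pos'])
# delta to peg3 in present frame
delta(445.7,-243,300,10.3)
```

```text
[442.16592698 255.06399345 280.24364912]
ee [442.2 255.1 280.2] yaw 3.4 tool delta cm [-2.57 49.74 -1.96] wz -0.121 w 45.4
```

Emit:
carry_out --pt "0 0 -2 0 0 0 4.5" --pt "-0.2 1.5 0 0 0 0 5.2" --pt "-0.2 3 0 0 0 0 5.2" --pt "-0.2 3.5 0 0 0 0 5.2" --pt "-0.2 3.5 0 0 0 0 5.2" --pt "-0.2 3.5 0 0 0 0 5.2" --pt "-0.2 3.5 0 0 0 0 5.2" --pt "-0.2 3.5 0 0 0 0 5.2" --pt "-0.2 3.5 0 0 0 0 5.2" --pt "-0.2 3.5 0 0 0 0 5.2"

```text
clock: 38.5
ee_pos: [441.2, -37.0, 300.1]
tcp_rot: [[0.998, 0.059, 0.0], [0.059, -0.998, 0.0], [0.0, 0.0, -1.0]]
ft_force: [0.7, 0.1, -0.4]
width: 51.9
grasp_force: 0.0
```

Emit:
carry_out --pt "-0.2 3.5 0 0 0 0 5.2" --pt "-0.2 3.5 0 0 0 0 5.2" --pt "-0.2 3.5 0 0 0 0 5.2" --pt "-0.2 3.5 0 0 0 0 5.2" --pt "0 3.5 0 0 0 0 5.2" --pt "0 2.2 0 0 0 0 5.2" --pt "0 1 0 0 0 0 5.2" --pt "0 0 0 0 0 -0.121 5.2" --pt "0 0 0 0 0 0 5.2" --pt "0 0 0 0 0 0 5.2"

```text
clock: 39.33
ee_pos: [445.4, -241.8, 299.7]
tcp_rot: [[0.984, 0.176, -0.001], [0.176, -0.984, 0.001], [-0.0, -0.001, -1.0]]
ft_force: [-0.3, 0.6, -0.4]
width: 51.6
grasp_force: 0.0
```

Run:
```python
from m import *
s=arm.observe();p,d=save('wrist','w9')
for o in pegs('wrist',p,d,s,z0=10,box=(330,560,-430,20)): print(o)
delta(445.7,-243,179.5,10.3)
p,d=save('scene','s9')
for o in pegs('scene',p,d,z0=44,z1=70,box=(330,560,0,420)): print('scene',o)
```

```text
(array([316., 220.]), array([ 446., -243.]), array([ 28. , 129.5]), 10.5, 27.1, 8636)
(array([471., 239.]), array([ 449.2, -341.9]), array([ 28.2, 129.9]), -13.4, 27.1, 8720)
ee [ 445.4 -241.6  299.6] yaw 10.2 tool delta cm [1.000e-02 1.500e-01 1.201e+01] wz -0.003 w 52.2
scene (array([423., 203.]), array([439.4, 326.4]), array([ 35.8, 132.5]), 3.8, 69.2, 440)
scene (array([399., 207.]), array([442.5, 254. ]), array([ 29. , 134.1]), 4.1, 68.9, 436)
scene (array([442., 201.]), array([436.9, 377. ]), array([13.7, 91.8]), 3.6, 63.1, 136)
scene (array([330., 219.]), array([453.7,  61.1]), array([ 9.1, 94. ]), 3.3, 63.5, 107)
```

Emit:
carry_out --pt "0 0.15 1 0 0 0 5.2" --pt "0 0 1.6 0 0 0 5.2" --pt "0 0 1.6 0 0 0 5.2" --pt "0 0 1.6 0 0 0 5.2" --pt "0 0 1.6 0 0 0 5.2" --pt "0 0 1.6 0 0 0 5.2" --pt "0 0 1.4 0 0 0 5.2" --pt "0 0 1 0 0 0 5.2" --pt "0 0 0.5 0 0 0 5.2" --pt "0 0 0.1 0 0 0 5.2"

```text
clock: 40.27
ee_pos: [445.7, -243.5, 178.6]
tcp_rot: [[0.984, 0.179, -0.002], [0.179, -0.984, 0.001], [-0.001, -0.002, -1.0]]
ft_force: [-0.8, 0.4, 0.2]
width: 52.3
grasp_force: 0.0
```

Emit:
carry_out --pt "0 0 0 0 0 0 5.2" --pt "0 0 0 0 0 0 1.5" --pt "0 0 0 0 0 0 1.5" --pt "0 0 0 0 0 0 1.5" --pt "0 0 0 0 0 0 1.5" --pt "0 0 0 0 0 0 1.5" --pt "0 0 0 0 0 0 1.5" --pt "0 0 0 0 0 0 1.5" --pt "0 0 -0.5 0 0 0 1.5" --pt "0 0 -1 0 0 0 1.5"

```text
clock: 41.1
ee_pos: [445.6, -243.7, 194.7]
tcp_rot: [[0.984, 0.179, -0.001], [0.179, -0.984, 0.001], [-0.001, -0.001, -1.0]]
ft_force: [0.3, 0.1, -0.9]
width: 25.8
grasp_force: 59.1
```

Emit:
carry_out --pt "0 0 -1.5 0 0 0 1.5" --pt "0 0 -1.5 0 0 0 1.5" --pt "0 0 -1.5 0 0 0 1.5" --pt "0 0 -1.5 0 0 0 1.5" --pt "0 0 -1.5 0 0 0 1.5" --pt "0 0 -1.5 0 0 0 1.5" --pt "0 0 -1.4 0 0 0 1.5" --pt "0 0 0 0 0 0.06 1.5" --pt "0 0 0 0 0 0.06 1.5" --pt "0 0 0 0 0 0 1.5"

```text
clock: 41.93
ee_pos: [445.9, -243.9, 299.9]
tcp_rot: [[0.998, 0.058, 0.001], [0.058, -0.998, -0.001], [0.001, 0.001, -1.0]]
ft_force: [-0.1, 0.1, -0.2]
width: 25.9
grasp_force: 59.1
```

Emit:
carry_out --pt "0.2 -1.5 0 0 0 0 1.5" --pt "0.2 -3 0 0 0 0 1.5" --pt "0.2 -3 0 0 0 0 1.5" --pt "0.2 -3 0 0 0 0 1.5" --pt "0.2 -3 0 0 0 0 1.5" --pt "0.2 -3 0 0 0 0 1.5" --pt "0.2 -3 0 0 0 0 1.5" --pt "0.2 -3 0 0 0 0 1.5" --pt "0.2 -3 0 0 0 0 1.5" --pt "0.2 -3 0 0 0 0 1.5"

```text
clock: 42.77
ee_pos: [448.5, 43.1, 299.1]
tcp_rot: [[0.998, 0.062, 0.0], [0.062, -0.998, 0.0], [0.0, -0.0, -1.0]]
ft_force: [-0.1, 0.2, -0.0]
width: 25.7
grasp_force: 59.1
```

Emit:
carry_out --pt "0.2 -3 0 0 0 0 1.5" --pt "0.2 -3 0 0 0 0 1.5" --pt "0.1 -3 0 0 0 0 1.5" --pt "0 -2.5 0 0 0 0 1.5" --pt "0 -1.7 0 0 0 0 1.5" --pt "0 -1 0 0 0 0 1.5" --pt "0 0 0 0 0 0 1.5" --pt "0 0 0 0 0 0 1.5" --pt "0 0 0 0 0 0 1.5" --pt "0 0 0 0 0 0 1.5"

```text
clock: 43.6
ee_pos: [445.5, 182.7, 298.8]
tcp_rot: [[0.998, 0.059, -0.0], [0.059, -0.998, -0.0], [-0.0, 0.0, -1.0]]
ft_force: [-0.6, 0.2, 0.0]
width: 26.3
grasp_force: 59.2
```

Run:
```python
from m import *
held('w10')
delta(446.3,184.5,221.5,3.3);print(arm.observe()['grasp_force'])
```

```text
held n 24089 x [-45.4  64.3] top z near/far [154.3, 154.3, 154.3]
ee [445.5 182.8 298.7] yaw 3.4 tool delta cm [ 0.09 -0.17  7.72] wz 0.001 w 25.8
59.15655076503754
```

Emit:
carry_out --pt "0.1 -0.15 0.5 0 0 0 1.5" --pt "0 0 1 0 0 0 1.5" --pt "0 0 1.2 0 0 0 1.5" --pt "0 0 1.2 0 0 0 1.5" --pt "0 0 1.2 0 0 0 1.5" --pt "0 0 1 0 0 0 1.5" --pt "0 0 0.8 0 0 0 1.5" --pt "0 0 0.5 0 0 0 1.5" --pt "0 0 0.3 0 0 0 1.5" --pt "0 0 0.05 0 0 0 1.5"

```text
clock: 44.48
ee_pos: [446.3, 185.2, 220.8]
tcp_rot: [[0.998, 0.06, -0.001], [0.06, -0.998, -0.0], [-0.001, 0.0, -1.0]]
ft_force: [0.5, 0.1, -1.2]
width: 25.8
grasp_force: 59.2
```

Emit:
carry_out --pt "0 0 0 0 0 0 1.5" --pt "0 0 0 0 0 0 1.5" --pt "0 0 0 0 0 0 3.3" --pt "0 0 0 0 0 0 4.5" --pt "0 0 0 0 0 0 4.5" --pt "0 0 0 0 0 0 4.5" --pt "0 0 -0.5 0 0 0 4.5" --pt "0 0 -1.5 0 0 0 4.5" --pt "0 0 -2 0 0 0 4.5" --pt "0 0 -2 0 0 0 4.5"

```text
clock: 45.32
ee_pos: [446.0, 185.2, 281.9]
tcp_rot: [[0.998, 0.06, -0.001], [0.06, -0.998, -0.0], [-0.001, 0.0, -1.0]]
ft_force: [-0.3, -0.0, 0.5]
width: 44.9
grasp_force: 0.0
```

Emit:
carry_out --pt "0 0 -2 0 0 0 4.5" --pt "-0.2 1.5 0 0 0 0 6.0" --pt "-0.2 3 0 0 0 0 6.0" --pt "-0.2 3.5 0 0 0 0 6.0" --pt "-0.2 3.5 0 0 0 0 6.0" --pt "-0.2 3.5 0 0 0 0 6.0" --pt "-0.2 3.5 0 0 0 0 6.0" --pt "-0.2 3.5 0 0 0 0 6.0" --pt "-0.2 3.5 0 0 0 0 6.0" --pt "-0.2 3.5 0 0 0 0 6.0"

```text
clock: 46.15
ee_pos: [445.3, -106.9, 301.7]
tcp_rot: [[0.998, 0.06, 0.0], [0.06, -0.998, -0.0], [0.0, 0.0, -1.0]]
ft_force: [0.9, -0.4, 0.4]
width: 59.9
grasp_force: 0.0
```

Emit:
carry_out --pt "-0.2 3.5 0 0 0 0 6.0" --pt "-0.2 3.5 0 0 0 0 6.0" --pt "-0.2 3.5 0 0 0 0 6.0" --pt "-0.2 3.5 0 0 0 0 6.0" --pt "-0.1 3.5 0 0 0 0 6.0" --pt "0 3.5 0 0 0 0.098 6.0" --pt "0 1.6 0 0 0 0.098 6.0" --pt "0 0 0 0 0 0.097 6.0" --pt "0 0 0 0 0 0 6.0" --pt "0 0 0 0 0 0 6.0"

```text
clock: 46.98
ee_pos: [448.3, -331.3, 301.2]
tcp_rot: [[0.973, -0.229, -0.0], [-0.229, -0.973, 0.001], [-0.001, -0.001, -1.0]]
ft_force: [0.3, 0.3, -0.0]
width: 60.0
grasp_force: 0.0
```

Run:
```python
from m import *
s=arm.observe();p,d=save('wrist','w11')
for o in pegs('wrist',p,d,s,z0=10,box=(330,560,-430,20)): print(o)
delta(449.2,-341.9,179.5,-13.4)
p,d=save('scene','s11')
for o in pegs('scene',p,d,z0=44,z1=70,box=(330,560,0,420)): print('scene',o)
```

```text
(array([457.,  52.]), array([ 529.7, -428.4]), array([ 3.4, 53.1]), -0.3, 35.6, 1064)
(array([330., 215.]), array([ 449.2, -342.5]), array([ 27.8, 129.7]), -13.4, 27.1, 8705)
ee [ 448.4 -330.8  301.2] yaw -13.2 tool delta cm [ 0.34  1.06 12.17] wz 0.004 w 60.1
scene (array([423., 203.]), array([440.2, 326.6]), array([ 37.4, 136.8]), 3.5, 68.8, 435)
scene (array([399., 207.]), array([442.8, 256.1]), array([ 35. , 135.7]), 4.6, 68.7, 423)
scene (array([442., 201.]), array([436.8, 376.2]), array([10.9, 92.6]), 3.6, 63.3, 139)
scene (array([374., 212.]), array([447., 185.]), array([ 29.7, 136.6]), 2.9, 68.9, 419)
scene (array([330., 220.]), array([455.3,  61.1]), array([ 8.6, 95.7]), 2.9, 63.0, 110)
```

Emit:
carry_out --pt "0.3 1.1 1 0 0 0 5.5" --pt "0 0 1.6 0 0 0 5.5" --pt "0 0 1.6 0 0 0 5.5" --pt "0 0 1.6 0 0 0 5.5" --pt "0 0 1.6 0 0 0 5.5" --pt "0 0 1.6 0 0 0 5.5" --pt "0 0 1.4 0 0 0 5.5" --pt "0 0 1 0 0 0 5.5" --pt "0 0 0.6 0 0 0 5.5" --pt "0 0 0.2 0 0 0 5.5"

```text
clock: 47.92
ee_pos: [448.8, -342.6, 178.0]
tcp_rot: [[0.973, -0.23, -0.001], [-0.23, -0.973, 0.001], [-0.001, -0.001, -1.0]]
ft_force: [-0.0, -0.2, -0.1]
width: 54.9
grasp_force: 0.0
```

Emit:
carry_out --pt "0 0 0 0 0 0 5.5" --pt "0 0 0 0 0 0 1.5" --pt "0 0 0 0 0 0 1.5" --pt "0 0 0 0 0 0 1.5" --pt "0 0 0 0 0 0 1.5" --pt "0 0 0 0 0 0 1.5" --pt "0 0 0 0 0 0 1.5" --pt "0 0 0 0 0 0 1.5" --pt "0 0 -0.5 0 0 0 1.5" --pt "0 0 -1 0 0 0 1.5"

```text
clock: 48.75
ee_pos: [448.6, -342.4, 194.0]
tcp_rot: [[0.973, -0.231, -0.001], [-0.231, -0.973, 0.001], [-0.002, -0.001, -1.0]]
ft_force: [0.2, -0.3, -0.9]
width: 25.9
grasp_force: 59.1
```

Emit:
carry_out --pt "0 0 -1.5 0 0 0 1.5" --pt "0 0 -1.5 0 0 0 1.5" --pt "0 0 -1.5 0 0 0 1.5" --pt "0 0 -1.5 0 0 0 1.5" --pt "0 0 -1.5 0 0 0 1.5" --pt "0 0 -1.5 0 0 0 1.5" --pt "0 0 -1.4 0 0 0 1.5" --pt "0 0 0 0 0 -0.098 1.5" --pt "0 0 0 0 0 -0.098 1.5" --pt "0 0 0 0 0 -0.096 1.5"

```text
clock: 49.58
ee_pos: [448.9, -342.8, 299.5]
tcp_rot: [[0.998, 0.064, 0.001], [0.064, -0.998, -0.001], [0.001, 0.001, -1.0]]
ft_force: [0.3, 0.9, -1.0]
width: 25.9
grasp_force: 59.1
```

Emit:
carry_out --pt "0.2 -1.5 0 0 0 0 1.5" --pt "0.2 -3 0 0 0 0 1.5" --pt "0.2 -3 0 0 0 0 1.5" --pt "0.2 -3 0 0 0 0 1.5" --pt "0.2 -3 0 0 0 0 1.5" --pt "0.2 -3 0 0 0 0 1.5" --pt "0.2 -3 0 0 0 0 1.5" --pt "0.2 -3 0 0 0 0 1.5" --pt "0.2 -3 0 0 0 0 1.5" --pt "0.2 -3 0 0 0 0 1.5"

```text
clock: 50.42
ee_pos: [451.4, -55.0, 298.7]
tcp_rot: [[0.998, 0.056, 0.0], [0.056, -0.998, 0.0], [0.0, -0.0, -1.0]]
ft_force: [0.6, -0.0, -1.1]
width: 25.5
grasp_force: 59.1
```

Emit:
carry_out --pt "0.2 -3 0 0 0 0 1.5" --pt "0.2 -3 0 0 0 0 1.5" --pt "0.2 -3 0 0 0 0 1.5" --pt "0.1 -3 0 0 0 0 1.5" --pt "0 -2.6 0 0 0 0 1.5" --pt "0 -1.5 0 0 0 0 1.5" --pt "0 -1 0 0 0 0 1.5" --pt "0 0 0 0 0 0 1.5" --pt "0 0 0 0 0 0 1.5" --pt "0 0 0 0 0 0 1.5"

```text
clock: 51.25
ee_pos: [449.0, 113.5, 298.3]
tcp_rot: [[0.998, 0.058, -0.0], [0.058, -0.998, -0.0], [-0.0, 0.0, -1.0]]
ft_force: [0.6, 0.6, -1.4]
width: 26.2
grasp_force: 59.2
```

Run:
```python
from m import *
held('w12')
delta(450.2,114.6,221,3.3);print(arm.observe()['grasp_force'])
```

```text
held n 24137 x [-44.8  64.3] top z near/far [153.8, 153.8, 153.9]
ee [449.2 113.2 298.3] yaw 3.3 tool delta cm [ 0.11 -0.13  7.73] wz -0.0 w 25.8
59.15704429149628
```

Place it, then move up and clear of everything.

Emit:
carry_out --pt "0.1 -0.1 0.5 0 0 0 1.5" --pt "0 0 1 0 0 0 1.5" --pt "0 0 1.2 0 0 0 1.5" --pt "0 0 1.2 0 0 0 1.5" --pt "0 0 1.2 0 0 0 1.5" --pt "0 0 1 0 0 0 1.5" --pt "0 0 0.8 0 0 0 1.5" --pt "0 0 0.5 0 0 0 1.5" --pt "0 0 0.3 0 0 0 1.5" --pt "0 0 0.05 0 0 0 1.5"

```text
clock: 52.13
ee_pos: [450.1, 114.8, 220.3]
tcp_rot: [[0.998, 0.058, -0.001], [0.058, -0.998, -0.0], [-0.001, -0.0, -1.0]]
ft_force: [0.2, -0.1, -0.5]
width: 25.6
grasp_force: 59.2
```

Emit:
carry_out --pt "0 0 0 0 0 0 1.5" --pt "0 0 0 0 0 0 1.5" --pt "0 0 0 0 0 0 3.3" --pt "0 0 0 0 0 0 4.5" --pt "0 0 0 0 0 0 4.5" --pt "0 0 0 0 0 0 4.5" --pt "0 0 -0.5 0 0 0 4.5" --pt "0 0 -1.5 0 0 0 4.5" --pt "0 0 -2 0 0 0 4.5" --pt "0 0 -2 0 0 0 4.5"

```text
clock: 52.97
ee_pos: [449.7, 115.0, 281.4]
tcp_rot: [[0.998, 0.059, -0.001], [0.059, -0.998, -0.0], [-0.001, -0.0, -1.0]]
ft_force: [-0.4, 0.5, -0.2]
width: 45.1
grasp_force: 0.0
```

Emit:
carry_out --pt "0 0 -2 0 0 0 4.5" --pt "0 0 -2.5 0 0 0 4.5" --pt "0 1.5 -2.5 0 0 0 4.5" --pt "0 3 -1.5 0 0 0 4.5" --pt "0 3 0 0 0 0 4.5" --pt "0 3 0 0 0 0 4.5" --pt "0 2.5 0 0 0 0 4.5" --pt "0 1 0 0 0 0 4.5" --pt "0 0 0 0 0 0 4.5" --pt "0 0 0 0 0 0 4.5"

```text
clock: 53.8
ee_pos: [458.1, -24.6, 365.8]
tcp_rot: [[0.998, 0.057, -0.0], [0.057, -0.998, 0.001], [-0.0, -0.001, -1.0]]
ft_force: [0.3, 0.4, 0.2]
width: 44.9
grasp_force: 0.0
```

Run:
```python
from m import *
from tin import tin
p,d=save('scene','s13')
for o in pegs('scene',p,d,z0=44,z1=70,box=(330,560,0,420)): print('scene',o)
for o in pegs('scene',p,d,z0=12,z1=40,box=(330,560,-450,30)): print('left',o)
tin(-250,-60); save('side','side13')
```

```text
scene (array([423., 203.]), array([439.2, 322.7]), array([ 30.7, 134.6]), 2.4, 68.8, 430)
scene (array([399., 207.]), array([442.5, 253.8]), array([ 30.1, 133.3]), 4.0, 68.9, 438)
scene (array([442., 201.]), array([437.7, 375.5]), array([12.2, 91.2]), 3.0, 62.7, 133)
scene (array([375., 212.]), array([447.2, 186.9]), array([ 34.7, 136.6]), 2.5, 69.3, 421)
scene (array([349., 216.]), array([453. , 114.3]), array([ 28. , 133.7]), 3.5, 68.9, 425)
scene (array([330., 220.]), array([455.2,  63.3]), array([13. , 91.6]), 3.1, 62.5, 111)
left (array([147., 269.]), array([ 531.2, -438.2]), array([22.9, 53.5]), 1.3, 39.7, 106)
610 184 [-159.1   44.8] [-181. -113.]
630 193 [-158.7   45. ] [-186. -113.]
650 211 [-159.    44.9] [-184. -113.]
670 214 [-159.    45.1] [-184. -113.]
690 216 [-158.8   45.2] [-185. -113.]
710 220 [-159.    44.8] [-197. -113.]
```

View pics/s13.png

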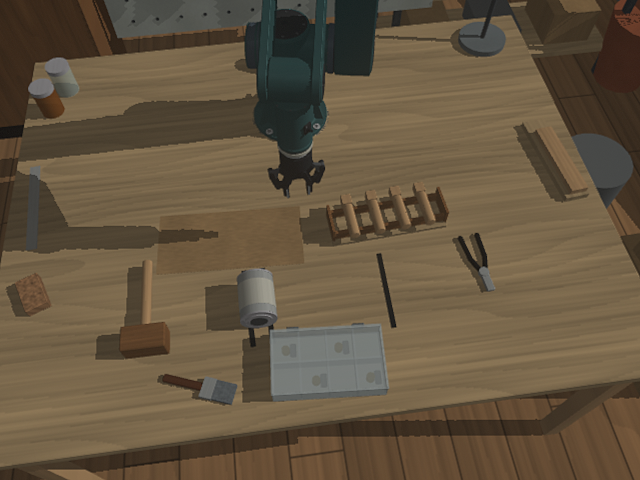

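View pics/side13.png

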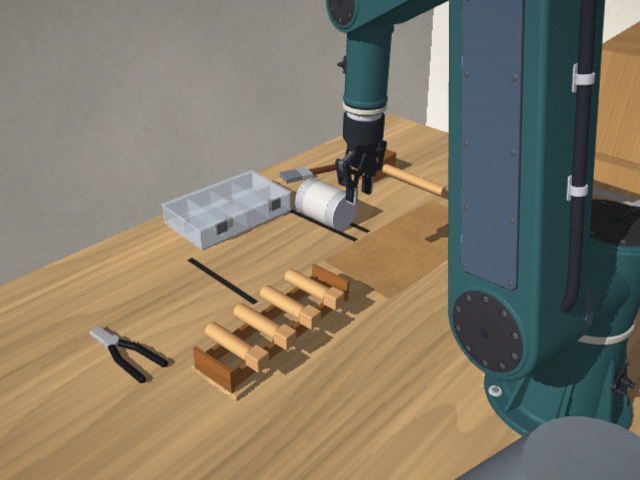

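All four pegs lie flat across both rails at (349–423, 203–216). The tin sits over the double line at (257,297), the mallet and pliers have not moved, and the arm is clear.

```bash
python3 -c "
from station import arm
print(arm.job_done())"
```

```text
the job is handed in; nothing more can be done
None
```

The job is handed in, with no verdict returned: the tin was rolled to the single line and back to rest midway over the double line, all four pegs lie flat and square across both rails, and the mallet and pliers were left where they were.

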